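# Put the grooming bottles away in the divided organiser

### The job

Put the little amber bottles away: lift the organiser's clear flap until it rests open on its stop, then stand every bottle upright in the organiser, one to a cell, using cells that are still free. When all are in, shut the flap fully and after that slide the latch at its side fully home, away from you. Leave the tin that is already in the organiser and everything else on the bench where they are.

Things in the scene. Friction and masses are not known exactly. Their poses are not given: they have to be found in the camera images.
- organiser: White plastic organiser, fixed, 132 (x) by 196 (y) mm; walls 45 mm high, 4 mm thick, floor 5 mm; 4 mm dividers, 38 mm high, make 2 rows of 3 open cells, each 60 x 60 mm inside, pitch 64 mm. Origin: centre of the underside; +x points from its front (robot side) to its hinge side, +y along the hinge. A 58 mm wide ledge, top 36 mm high, along its -y side carries the latch.
- cell0 (a point): Centre of the floor of one cell of the organiser (front row, -y end), 5 mm above the bench; axes as the organiser's.
- cell1 (a point): Centre of the floor of one cell of the organiser (front row, middle), 5 mm above the bench; axes as the organiser's.
- cell2 (a point): Centre of the floor of one cell of the organiser (front row, +y end), 5 mm above the bench; axes as the organiser's.
- cell3 (a point): Centre of the floor of one cell of the organiser (back (hinge side) row, -y end), 5 mm above the bench; axes as the organiser's.
- cell4 (a point): Centre of the floor of one cell of the organiser (back (hinge side) row, middle), 5 mm above the bench; axes as the organiser's.
- cell5 (a point): Centre of the floor of one cell of the organiser (back (hinge side) row, +y end), 5 mm above the bench; axes as the organiser's.
- flap (a joint): Angle of the organiser's clear flap (hood 132 x 196 x 40 mm high, 0.22 kg): 0 shut, grows as the front edge rises, 1.9 rad resting on its stop, leaning back. Hinge line along the organiser's y, 66 mm behind (+x of) its centre and 45 mm above the bench. Free hinge: falls shut below about 1.15 rad, falls open beyond.
- flap_handle (a point): Centre of the flap's grip: grey bar 16 mm thick, 40 mm long along y, on a 10 mm thick stem, 30 mm above the flap's top face (to bar centre) near its front edge; in the flap's frame 112 mm in front of the hinge and 70 mm above it. Pinched by its two end faces it turns between the fingers, the tool staying upright. Open on the stop: about 128 mm above the bench, 102 mm behind the hinge.
- latch (a joint): Travel of the sliding latch on the ledge: 0 to 0.045 m, growing towards the organiser's +x (hinge) side; near 0 unlatched, 0.045 fully home, its steel arm over the tab on the flap's side. Slides with about 1.5 N of friction and stays where left. It does not really hold the flap.
- latch_grip (a point): Middle of the latch's black upright grip, 66 mm above the bench: a block 24 mm along the slide (organiser's x), 16 mm across, standing from 44 to 76 mm above the bench, 34 mm away from the organiser's side wall. Axes as the organiser's.
- bottle0: Small amber bottle with a black cap, closed, may be absent: body 44 mm diameter and 36 mm high, shoulder tapering to a cap of 24 mm diameter from 43 to 72 mm above the underside. About 60 to 130 g. Starts upright on the bench. Origin: centre of the underside, z up its axis.
- bottle1: Small amber bottle with a black cap, closed, may be absent: body 44 mm diameter and 36 mm high, shoulder tapering to a cap of 24 mm diameter from 43 to 72 mm above the underside. About 60 to 130 g. Starts upright on the bench. Origin: centre of the underside, z up its axis.
- bottle2: Small amber bottle with a black cap, closed, may be absent: body 44 mm diameter and 36 mm high, shoulder tapering to a cap of 24 mm diameter from 43 to 72 mm above the underside. About 60 to 130 g. Starts upright on the bench. Origin: centre of the underside, z up its axis.
- bottle3: Small amber bottle with a black cap, closed, may be absent: body 44 mm diameter and 36 mm high, shoulder tapering to a cap of 24 mm diameter from 43 to 72 mm above the underside. About 60 to 130 g. Starts upright on the bench. Origin: centre of the underside, z up its axis.
- bottle4: Small amber bottle with a black cap, closed, may be absent: body 44 mm diameter and 36 mm high, shoulder tapering to a cap of 24 mm diameter from 43 to 72 mm above the underside. About 60 to 130 g. Starts upright on the bench. Origin: centre of the underside, z up its axis.
- tin0: Plain metal tin, 46 mm diameter (47 mm at the lid) and 42 mm high, already standing in a cell of the organiser; may be absent. Origin: centre of the underside. It stays where it is.
- tin1: Plain metal tin, 46 mm diameter (47 mm at the lid) and 42 mm high, already standing in a cell of the organiser; may be absent. Origin: centre of the underside. It stays where it is.
- tin2: Plain metal tin, 46 mm diameter (47 mm at the lid) and 42 mm high, already standing in a cell of the organiser; may be absent. Origin: centre of the underside. It stays where it is.
- balm: Bystander: flat metal tin 54 mm diameter, 22 mm high, on the bench among the bottles. Origin: centre of the underside.
- saucer: Bystander: empty white stoneware saucer, 116 mm diameter, 20 mm high. Origin: centre of the underside.
- brush: Bystander: orange silicone brush lying on the bench, 170 mm long along its x, 55 mm wide, 31 mm high. Origin: under its middle.
- comb: Bystander: double-sided steel comb lying flat, 100 mm along its x, 54 mm across, 5 mm thick. Origin: under its middle.
- clearbox: Bystander: lidded transparent polycarbonate box, 136 by 156 by 99 mm high, 0.9 kg. Origin: centre of the underside.
Things that resemble listed ones, but are neither listed nor needed, are in the scene too. What is shaped like the bottle3 but purple is not meant.

How it is judged:
On the way, in this order (a step that is already met when the one before it is completed fails the run):
1. The flap is lifted onto its stop (value of joint flap above 1.8 rad), for 0.2 s.
2. Every bottle stands upright in a cell of its own ((horizontal distance between bottle0 and cell0 below 0.018 m or horizontal distance between bottle0 and cell1 below 0.018 m or horizontal distance between bottle0 and cell2 below 0.018 m or horizontal distance between bottle0 and cell3 below 0.018 m or horizontal distance between bottle0 and cell4 below 0.018 m or horizontal distance between bottle0 and cell5 below 0.018 m) and height (world z) of each of bottle0, bottle1, bottle2, bottle3, bottle4 below 0.012 m and angle between each of bottle0, bottle1, bottle2, bottle3, bottle4's own z axis and vertical below 0.12 rad and (horizontal distance between bottle1 and cell0 below 0.018 m or horizontal distance between bottle1 and cell1 below 0.018 m or horizontal distance between bottle1 and cell2 below 0.018 m or horizontal distance between bottle1 and cell3 below 0.018 m or horizontal distance between bottle1 and cell4 below 0.018 m or horizontal distance between bottle1 and cell5 below 0.018 m) and (horizontal distance between bottle2 and cell0 below 0.018 m or horizontal distance between bottle2 and cell1 below 0.018 m or horizontal distance between bottle2 and cell2 below 0.018 m or horizontal distance between bottle2 and cell3 below 0.018 m or horizontal distance between bottle2 and cell4 below 0.018 m or horizontal distance between bottle2 and cell5 below 0.018 m) and (horizontal distance between bottle3 and cell0 below 0.018 m or horizontal distance between bottle3 and cell1 below 0.018 m or horizontal distance between bottle3 and cell2 below 0.018 m or horizontal distance between bottle3 and cell3 below 0.018 m or horizontal distance between bottle3 and cell4 below 0.018 m or horizontal distance between bottle3 and cell5 below 0.018 m) and (horizontal distance between bottle4 and cell0 below 0.018 m or horizontal distance between bottle4 and cell1 below 0.018 m or horizontal distance between bottle4 and cell2 below 0.018 m or horizontal distance between bottle4 and cell3 below 0.018 m or horizontal distance between bottle4 and cell4 below 0.018 m or horizontal distance between bottle4 and cell5 below 0.018 m)), for 0.2 s.
3. The flap is shut (value of joint flap below 0.04 rad), for 0.2 s.
4. The latch is slid home (value of joint latch above 0.041 m), for 0.2 s.
At the end, for the whole second after the job is handed in: Every bottle present stands upright (within 0.12 rad) on the floor of a cell of its own (origin within 18 mm of the cell's centre), at rest; the tin already there is still upright in its cell (moved under 30 mm); the flap is shut (under 0.04 rad) and the latch is home (over 41 of 45 mm) (all of step 2 and distance of each of tin0, tin1, tin2 from where it was at the start of the episode below 0.03 m and angle between each of tin0, tin1, tin2's own z axis and vertical below 0.2 rad and linear speed of each of bottle0, bottle1, bottle2, bottle3, bottle4 below 0.03 m/s and value of joint flap below 0.04 rad and value of joint latch above 0.041 m); the robot touches nothing.
It fails at once if The balm is pushed more than 5 cm from its place (distance of balm from where it was at the start of the episode above 0.05 m).
It fails at once if The saucer is pushed more than 5 cm from its place (distance of saucer from where it was at the start of the episode above 0.05 m).
It fails at once if The brush is pushed more than 5 cm from its place (distance of brush from where it was at the start of the episode above 0.05 m).
It fails at once if The comb is pushed more than 5 cm from its place (distance of comb from where it was at the start of the episode above 0.05 m).
It fails at once if The clearbox is pushed more than 5 cm from its place (distance of clearbox from where it was at the start of the episode above 0.05 m).
Of bottle0, bottle1, bottle2, bottle3, bottle4 only 3 to 5 are there at a start; the rules pass over those that are not, and their reading is None.
Of tin0, tin1, tin2 only 1 to 1 are there at a start; the rules pass over those that are not, and their reading is None.
At some moment in a run one of bottle0, bottle1, bottle2, bottle3, bottle4 may be knocked a few centimetres aside while the robot is not near it.
It also fails if it takes over 210 s, if anything falls off the work surface, if the arm or the gripper's body presses on something with over 40 N, if the wrist force passes 120 N, or if a joint passes its speed limit or range.

### The arm

A 7-joint arm with a two-finger parallel gripper is mounted at the origin on the work surface. World frame = base frame: x ahead of the robot, y to its left, z up, the work surface at z = 0. Lengths are in m, angles in rad, forces in N, time in s.
With the tool pointing down it reaches from about 0.35 to 0.9 m from the base axis. Payload 19.9 kg.
Tool frame: the origin (TCP) lies between the finger pads; the fingertips stand 11 mm ahead of it and the grasp point (between the pads) lies 8 mm behind it; y points along the fingers, x is the direction in which the jaws open and shut, and the axes are right-handed (so a half turn about y gives the same grasp; the last joint's range is limited). The gripper opens to 85 mm and grips with 20 to 120 N. Pads are 22 mm wide; open, the fingers measure 114 mm over their backs; the gripper's body (76 mm by 85 mm) begins 54 mm behind the grasp point. The pads swing forward as they close: fully open they stand 13 mm farther back than shut.
Start: joints at [-1.377, 0.417, -0.01, 1.614, 0.005, 1.111, -0.053], TCP at [0.145, 0.608, 0.214] pointing down, gripper open.
Joint ranges: [-2.81, 2.81], [-0.39, 2.02], [-1.27, 1.25], [0.06, 2.57], [-1.19, 4.33], [0.19, 2], [-2.82, 2.82]. Speed limits (rad/s): [1.89, 1.89, 2.39, 2.39, 3.01, 3.01, 3.01].

### API

Orientations are given as a unit quaternion [w, x, y, z].
In Python, from station import bot gives the robot as it stands.
- The arm moves only by the shell command python3 -m handwheel 'ROWS' [FORCE]. ROWS is JSON, a list that holds one entry, the list of rows, each a list of 7 numbers: the shift along the world's x, y, z in cm, then the turn, a rotation vector about the world's x, y, z in rad, then the finger opening in cm, from 0 to 8.54. A call has 1 to 10 rows; each row shifts and turns the commanded pose from where the row before left it; what a row does not reach is not made up. A row lasts 1/12 s, in which the tool goes at most 41.7 mm and 7.16 degrees, less where a joint would pass 70% of its speed; a pose out of reach is approached as far as the arm can. A call with a gripper value outside its range is refused whole. The fingers move at their own pace and stop on an object; FORCE is the grip in N (left out, the last holds). Time passes only in rows, so rows that do not move let the fingers close. It gives the time, the measured TCP pose, the force and the opening at its end, in the units of the state.
- bot.state(): the state, without advancing time (a new reading comes with each control period).
- bot.grab_frame(name): name is "side" or "top"; returns a dict with "color" (384x512x3 uint8, red, green, blue), "fovy" (degrees; the focal length in pixels is half the picture's height over the tangent of half this angle, whatever the lens; pixels are square), "cx", "cy" (the principal point, pixels), "cam_to_world" (4x4, takes a point from camera to world coordinates). Camera axes: x right, y up, looking along -z (the intrinsics and any distortion apply to the point x, -y, -z); pixel columns grow to the right and rows downward; lengths in m; the calibration is good to about 2 mm. A picture is of the moment at which its call begins. There is no depth.
- bot.sign_off(): hands the job in, once; it reports no verdict.
The state is a dict: "t": time; "qpos": joint angles; "qvel": joint speeds; "tau": joint torques, N m; "position": TCP position; "tool_rot": TCP orientation; "force": force on the tool from outside, world axes, zero at the start; "moment": the same for the moment, N m; "grip_width": opening from 0.0 (shut) to 1.0 (fully open).
Only numpy, scipy, OpenCV 4.12 (cv2) and the standard library are available. Lean on these libraries where they do the work, as an engineer would, in place of code of your own. Each camera call takes 0.05 s, during which the arm holds its last target.

## Working session

There is one attempt and no reset: what is moved stays moved. The work goes in short steps, Python scripts to look and compute and a shell command to move; the robot and the scene stay as the last step left them, time stands still between calls to the robot, and variables do not carry over. Pictures are saved under pics/ and viewed, and the job is handed in when it is done.

```bash
ls; mkdir -p pics
python3 - <<'E'
from station import bot
import cv2
s=bot.state(); print(s)
for n in("side","top"):
    f=bot.grab_frame(n); print(n,f['fovy'],f['cx'],f['cy'],f['cam_to_world'],[k for k in f])
    cv2.imwrite(f'pics/{n}0.png',cv2.cvtColor(f['color'],cv2.COLOR_RGB2BGR))
    for k in f:
        if k not in('color','cam_to_world'):print(k,f[k])
E
```

```text
pics
{'t': 0.0, 'qpos': array([-1.37750276,  0.41798666, -0.01029324,  1.61419052,  0.00472096,
        1.1106952 , -0.0529786 ]), 'qvel': array([-2.15471912e-03, -6.35176036e-04,  1.44662278e-04, -1.47658581e-05,
        1.00180111e-03, -1.02277071e-03,  7.06283447e-05]), 'tau': array([-6.54464675e-04, -8.64476466e+01,  6.78783953e-01, -4.34897912e+01,
        1.91692746e-02,  7.46908685e-03, -1.64901616e-05]), 'position': array([0.14533762, 0.607479  , 0.21374555]), 'tool_rot': array([-0.55480926,  0.55542155,  0.43768106, -0.43832507]), 'force': array([-0.00248643,  0.55584732,  0.55740426]), 'moment': array([-0.04107991, -0.03979019, -0.01239782]), 'grip_width': 1.0005203983615432}
side 45.21038796106507 250.68008798209303 196.45347637246405 [[ 0.76532959  0.40790887 -0.49787646 -0.1326637 ]
 [-0.64329309  0.51011217 -0.5709287  -0.82714952]
 [ 0.02108596  0.75722911  0.65280889  1.03146082]
 [ 0.          0.          0.          1.        ]] ['color', 'fovy', 'cx', 'cy', 'cam_to_world']
fovy 45.21038796106507
cx 250.68008798209303
cy 196.45347637246405
top 46.24138975049632 257.10147834864784 190.76886256947802 [[ 0.01639947  0.98680738 -0.16106601  0.37487907]
 [-0.99959617  0.01244211 -0.02554779 -0.01688036]
 [-0.02320675  0.16141993  0.98661292  1.51760919]
 [ 0.          0.          0.          1.        ]] ['color', 'fovy', 'cx', 'cy', 'cam_to_world']
fovy 46.24138975049632
cx 257.10147834864784
cy 190.76886256947802
```

View pics/side0.png

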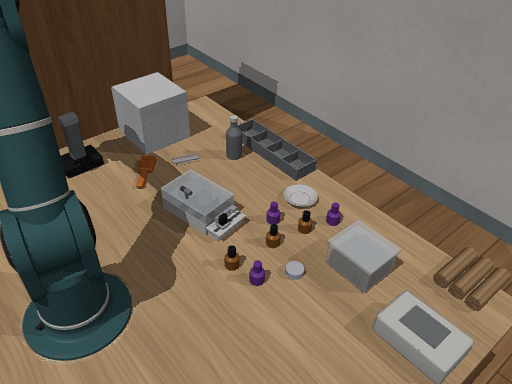

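View pics/top0.png

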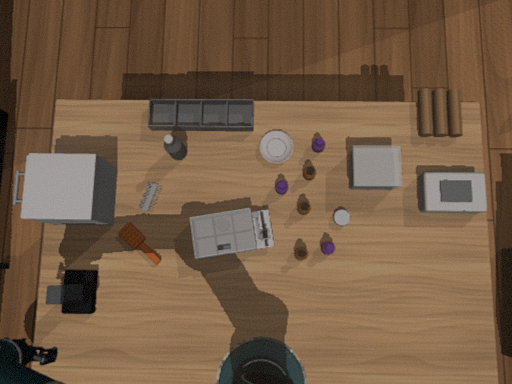

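```bash
cat > h.py <<'E'
import numpy as np, cv2
from station import bot
from scipy.spatial.transform import Rotation as R
def grab(n): return bot.grab_frame(n)
def foc(f): return 192/np.tan(np.radians(f['fovy'])/2)
def ray(f,u,v):
    T=f['cam_to_world']; k=foc(f)
    d=T[:3,:3]@np.array([(u-f['cx'])/k,-(v-f['cy'])/k,-1.]); return T[:3,3],d
def onz(f,u,v,z):
    o,d=ray(f,u,v); return (o+d*(z-o[2])/d[2])
def proj(f,p):
    T=f['cam_to_world']; c=T[:3,:3].T@(np.asarray(p,float)-T[:3,3]); k=foc(f)
    return np.array([f['cx']+k*c[0]/-c[2], f['cy']-k*c[1]/-c[2]])
def save(f,name,box=None,s=1):
    im=cv2.cvtColor(f['color'],cv2.COLOR_RGB2BGR)
    if box: im=im[box[1]:box[3],box[0]:box[2]]
    cv2.imwrite('pics/'+name,cv2.resize(im,None,fx=s,fy=s,interpolation=cv2.INTER_CUBIC))
def amber(f):
    hsv=cv2.cvtColor(f['color'],cv2.COLOR_RGB2HSV)
    return hsv
def tool():
    s=bot.state(); q=s['tool_rot']; M=R.from_quat([q[1],q[2],q[3],q[0]]).as_matrix()
    return s,M
E
python3 - <<'E'
from h import *
s,M=tool(); print(M.round(3))
f=grab('side');save(f,'s1.png',(140,150,360,310),3.5)
print(proj(f,[0,0,0]))
g=grab('top');save(g,'t1.png',(180,120,360,270),4)
print(proj(g,[0,0,0]),proj(g,[.145,.608,.214]))
E
```

```text
[[ 0.233 -0.    -0.973]
 [ 0.973 -0.001  0.233]
 [-0.001 -1.    -0.   ]]
[ 78.5346942  312.53140792]
[260.91756012 383.08265583] [ 44.48640752 343.43773545]
```

View pics/s1.png

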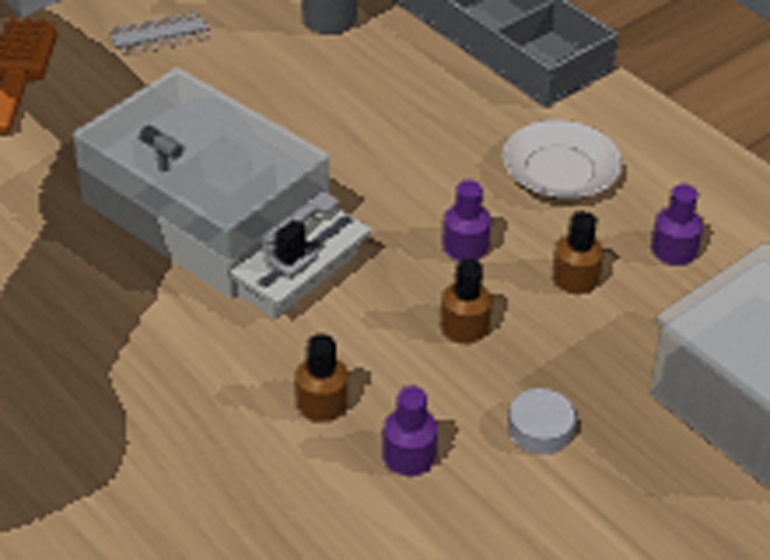

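View pics/t1.png

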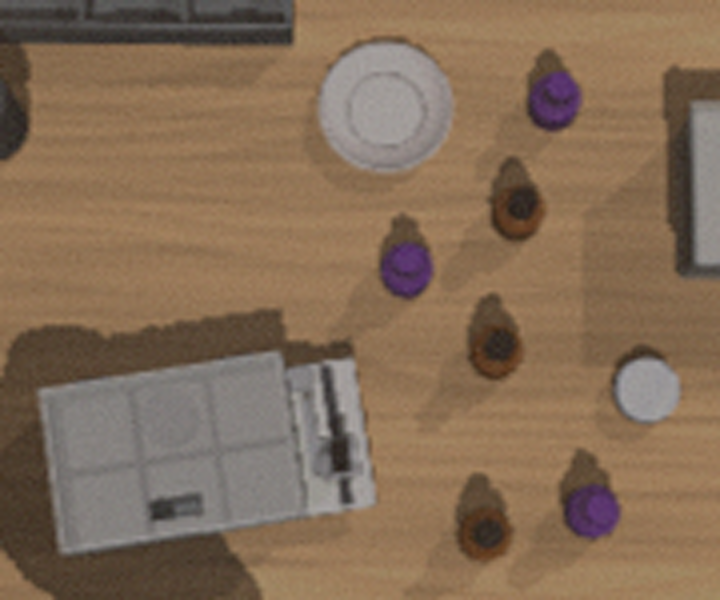

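```bash
cat >> h.py <<'E'
def blobs(f,kind,box,amin=8):
    h=cv2.cvtColor(f['color'],cv2.COLOR_RGB2HSV); 
    if kind=='amber': m=(h[...,0]>=5)&(h[...,0]<=16)&(h[...,1]>160)&(h[...,2]>45)
    if kind=='cap': m=(h[...,2]<50)&(h[...,2]>=0)
    z=np.zeros(m.shape,np.uint8); z[box[1]:box[3],box[0]:box[2]]=m[box[1]:box[3],box[0]:box[2]]
    n,l,st,c=cv2.connectedComponentsWithStats(z,connectivity=8)
    return [(c[i].round(2),st[i]) for i in range(1,n) if st[i][4]>=amin]
def tri(f,a,g,b):
    o1,d1=ray(f,*a);o2,d2=ray(g,*b)
    A=np.stack([d1,-d2],1); t=np.linalg.lstsq(A,o2-o1,rcond=None)[0]
    p,q=o1+d1*t[0],o2+d2*t[1]; return (p+q)/2,np.linalg.norm(p-q)
E
python3 - <<'E'
from h import *
f=grab('side');g=grab('top')
for n,F,b in(('side',f,(210,180,330,290)),('top',g,(280,120,360,280))):
  for k in('amber','cap'):
    print(n,k); 
    for c,s in blobs(F,k,b): print(c,s)
k=4
for n,p in dict(A=(40,390),B=(281,353),C=(305,515),D=(62,552)).items(): print(n,onz(g,180+p[0]/k,120+p[1]/k,.085).round(4))
for n,p in dict(L1=(353,360),L2=(376,503)).items(): print(n,onz(g,180+p[0]/k,120+p[1]/k,.036).round(4))
E
```

```text
side amber
[304.76 226.18] [298 218  15  16 154]
[272.92 240.26] [266 231  14  17 158]
[231.68 262.13] [225 253  14  17 173]
side cap
[305.9  216.04] [302 211   8  11  71]
[222.98 219.02] [218 213  13  13  93]
[273.55 229.49] [270 224   8  12  75]
[231.54 251.41] [228 246   8  12  85]
top amber
[311.08 175.92] [308 173   7   6  13]
[302.69 211.  ] [299 209  10   4  13]
top cap
[309.31 171.38] [307 168   5   6  13]
[303.5  205.12] [302 203   4   5   8]
A [0.5191 0.2342 0.085 ]
B [0.5516 0.0413 0.085 ]
C [0.4229 0.0199 0.085 ]
D [0.3909 0.2115 0.085 ]
L1 [ 0.5526 -0.0165  0.036 ]
L2 [ 0.4352 -0.0368  0.036 ]
```

```bash
cat >> h.py <<'E'
C0=np.array([.4711,.1267]); YAW=.168
def org(x,y,z=0):
    c,s=np.cos(YAW),np.sin(YAW); return np.array([C0[0]+c*x-s*y,C0[1]+s*x+c*y,z])
E
python3 - <<'E'
from h import *
f=grab('side');g=grab('top')
save(f,'s2.png',(155,165,255,240),8)
save(g,'t2.png',(185,200,280,265),8)
for n,a in dict(A=(66,98,85),B=(66,-98,85),C=(-66,-98,85),D=(-66,98,85),H=(-46,0,115),Hup=(168,0,128)).items():
    p=org(*(np.array(a)/1e3)); print(n,p.round(4),((proj(f,p)-[155,165])*8).round(),((proj(g,p)-[185,200])*8).round())
p=(f,g)
for i,(a,b) in enumerate([((305.9,216.04),(309.31,171.38)),((273.55,229.49),(303.5,205.12))]): print(tri(f,a,g,b))
E
```

```text
A [0.5198 0.2344 0.085 ] [281.  35.] [ 40. 138.]
B [0.5526 0.0411 0.085 ] [628. 237.] [522.  64.]
C [0.4224 0.019  0.085 ] [392. 409.] [572. 391.]
D [0.3896 0.2123 0.085 ] [ 41. 185.] [ 82. 467.]
H [0.4257 0.119  0.115 ] [243. 209.] [313. 376.]
Hup [0.6367 0.1548 0.128 ] [617. -63.] [ 234. -166.]
(array([ 0.68215823, -0.15199925,  0.05720693]), np.float64(0.004333906776173455))
(array([ 0.56820325, -0.13175781,  0.05451189]), np.float64(0.0003476254941579099))
```

View pics/s2.png

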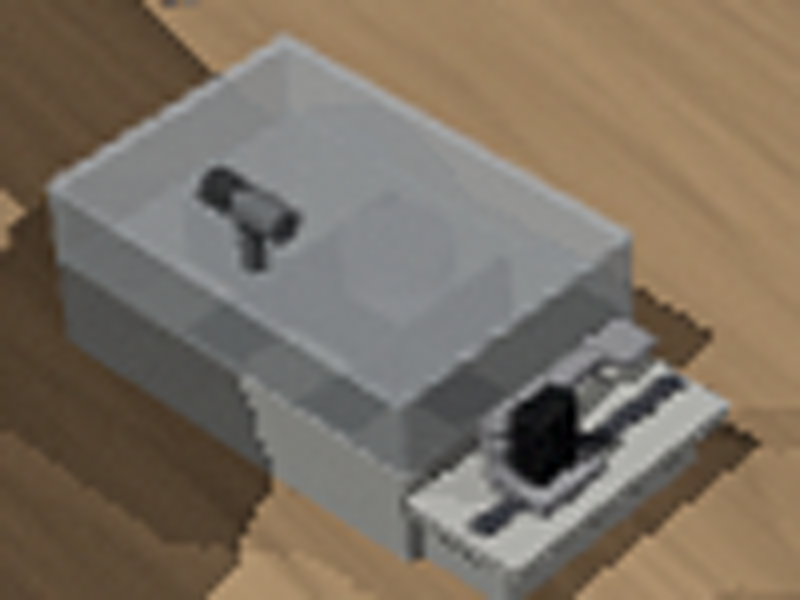

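View pics/t2.png

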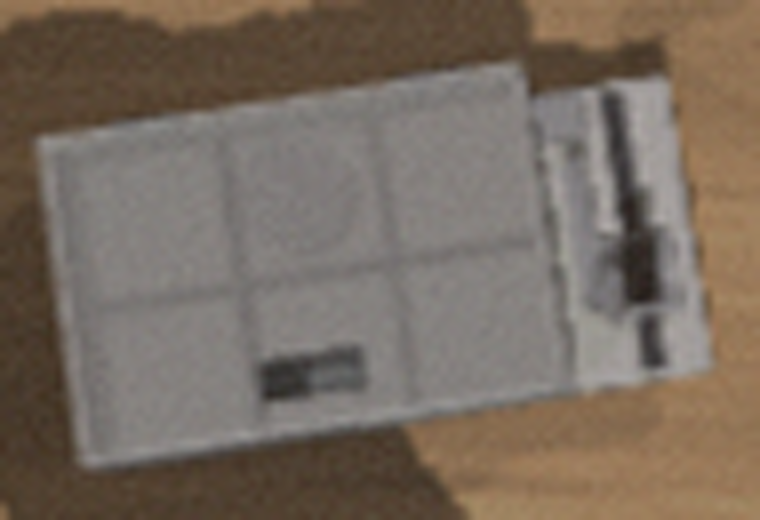

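Run:
```python
from h import *
f=grab('side');g=grab('top')
for c in[(305.9,216.04),(273.55,229.49),(231.54,251.41)]: print(onz(f,*c,.0575).round(4))
for c,s in blobs(f,'amber',(200,180,330,290)): print('bodymask',c,onz(f,*c,.019).round(4))
gg=dict(g);gg['color']=cv2.medianBlur(g['color'],3)
h=cv2.cvtColor(gg['color'],cv2.COLOR_RGB2HSV)
m=((h[...,2]<65)).astype(np.uint8)
n,l,st,c=cv2.connectedComponentsWithStats(m)
for i in range(1,n):
  if 280<c[i][0]<350 and 140<c[i][1]<270 and st[i][4]>4: print('topcap',c[i].round(1),st[i][4],onz(g,*c[i],.068).round(4))
# full bottle mask top
m=((h[...,2]<65)|((h[...,0]<16)&(h[...,1]>150)&(h[...,2]<140))).astype(np.uint8)
n,l,st,c=cv2.connectedComponentsWithStats(m)
for i in range(1,n):
  if 280<c[i][0]<350 and 140<c[i][1]<270 and st[i][4]>14: print('topall',c[i].round(1),st[i],onz(g,*c[i],.036).round(4))
```

```text
[ 0.684  -0.1532  0.0575]
[ 0.5662 -0.134   0.0575]
[ 0.4139 -0.1243  0.0575]
bodymask [304.64 226.26] [ 0.6797 -0.1573  0.019 ]
bodymask [272.95 240.25] [ 0.5614 -0.1397  0.019 ]
bodymask [231.72 262.12] [ 0.4102 -0.1295  0.019 ]
topcap [314.5 149.6] 10 [ 0.7519 -0.1669  0.068 ]
topcap [310.  170.5] 42 [ 0.6811 -0.1519  0.068 ]
topcap [304.3 206. ] 40 [ 0.5634 -0.1333  0.068 ]
topcap [301.1 252.9] 39 [ 0.4127 -0.123   0.068 ]
topall [309.7 172.6] [304 167  12  12  84] [ 0.6808 -0.1538  0.036 ]
topall [303.8 208. ] [298 203  12  11  79] [ 0.561  -0.1341  0.036 ]
topall [300.4 253.9] [295 249  12  11  81] [ 0.4101 -0.1229  0.036 ]
```

```bash
python3 -m handwheel '[[[0,-2.5,1,0,0,0,8.5],[0,-2.5,1,0,0,0,8.5],[0,-2.5,1,0,0,0,8.5],[0,-2.5,1,0,0,0,8.5],[0,-2.5,1,0,0,0,8.5],[0,-2.5,1,0,0,0,8.5],[0,-2.5,1,0,0,0,8.5],[0,-2.5,1,0,0,0,8.5],[0,-2.5,0,0,0,0,8.5]]]' 30; python3 -c "
from h import *
print(bot.state()['qpos'])"
```

```text
t: 1.25
position: [0.1455, 0.3822, 0.296]
tool_rot: [0.556, -0.555, -0.439, 0.437]
force: [0.3, 0.2, 0.7]
grip_width: 0.998
[-1.30097778e+00 -6.28393339e-02  1.78174927e-02  2.00196817e+00
  1.16996784e-03  1.19997446e+00  5.23853826e-02]
```

```bash
python3 -m handwheel '[[[2.8,-2.6,-1,0,0,0.0448,8.5],[2.8,-2.6,-1,0,0,0.0448,8.5],[2.8,-2.6,-1,0,0,0.0448,8.5],[2.8,-2.6,-1,0,0,0.0448,8.5],[2.8,-2.6,-1,0,0,0.0448,8.5],[2.8,-2.6,-1,0,0,0.0448,8.5],[2.8,-2.6,-1,0,0,0.0448,8.5],[2.8,-2.6,-1,0,0,0.0448,8.5],[2.8,-2.6,-1,0,0,0.0448,8.5],[0,0,0,0,0,0,8.5]]]' 30
python3 - <<'E'
from h import *
s,M=tool(); print(s['qpos'],M.round(3))
YAWd=np.arctan2(M[1,0],M[0,0]); print('jaw yaw',YAWd,'want',np.pi/2+YAW)
print('to handle cm',(org(-.046,0)[:2]+[.0008,-.0006]-s['position'][:2])*100)
f=grab('side');save(f,'s3.png',(155,120,255,240),6)
E
```

```text
t: 2.08
position: [0.4006, 0.144, 0.2034]
tool_rot: [0.456, -0.457, -0.54, 0.541]
force: [-1.0, -0.8, -0.4]
grip_width: 0.992
[-0.92040252  0.06509271  0.52543531  2.10704551 -0.03690313  0.97867821
  1.3635419 ] [[-0.167  0.001 -0.986]
 [ 0.986 -0.002 -0.167]
 [-0.002 -1.    -0.   ]]
jaw yaw 1.7388207697745797 want 1.7387963267948965
to handle cm [ 2.59365045 -2.55531085]
```

View pics/s3.png

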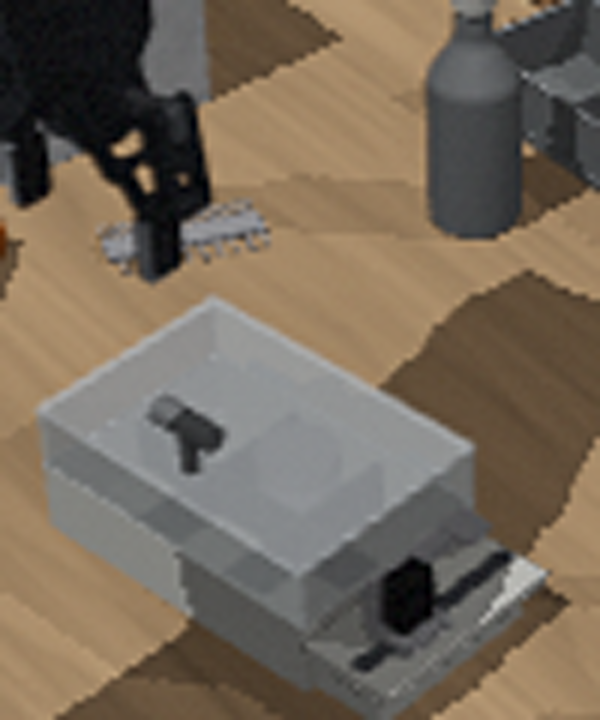

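```bash
python3 -m handwheel '[[[1.3,-1.3,0,0,0,0,7],[1.3,-1.3,0,0,0,0,7],[0,0,0,0,0,0,7],[0,0,0,0,0,0,7]]]' 30
python3 - <<'E'
from h import *
s,M=tool(); print(np.arctan2(M[1,0],M[0,0]))
print('to handle cm',(org(-.046,0)[:2]+[.0008,-.0006]-s['position'][:2])*100)
E
```

```text
t: 2.47
position: [0.4234, 0.1229, 0.2045]
tool_rot: [-0.456, 0.457, 0.54, -0.54]
force: [0.3, 0.1, -0.1]
grip_width: 0.818
1.7380597623402874
to handle cm [ 0.31626387 -0.45246471]
```

```bash
python3 -m handwheel '[[[0.3,-0.45,0,0,0,0,7],[0,0,-2,0,0,0,7],[0,0,-2,0,0,0,7],[0,0,-2,0,0,0,7],[0,0,-1,0,0,0,7],[0,0,0,0,0,0,7],[0,0,0,0,0,0,7]]]' 30
python3 - <<'E'
from h import *
s,M=tool(); print(np.arctan2(M[1,0],M[0,0]))
print('to handle cm',(org(-.046,0)[:2]+[.0008,-.0006]-s['position'][:2])*100)
f=grab('side');save(f,'s4.png',(155,120,255,240),5)
f=grab('top');save(f,'t4.png',(185,180,280,265),6)
E
```

```text
t: 3.05
position: [0.4263, 0.1185, 0.1347]
tool_rot: [0.456, -0.456, -0.54, 0.541]
force: [0.3, -0.7, 0.4]
grip_width: 0.82
1.739465766702404
to handle cm [ 0.02338905 -0.00687289]
```

View pics/s4.png

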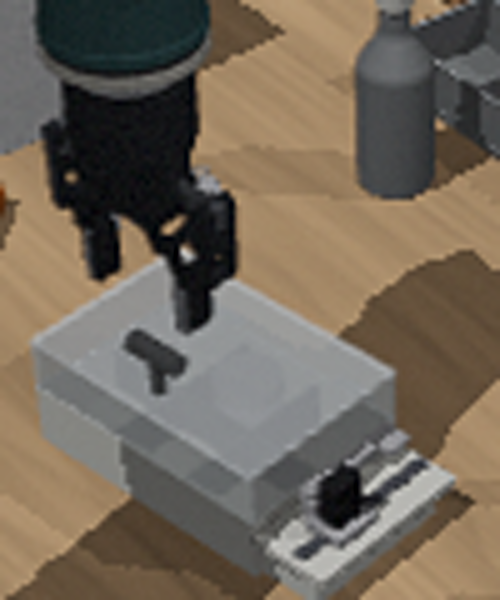

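View pics/t4.png

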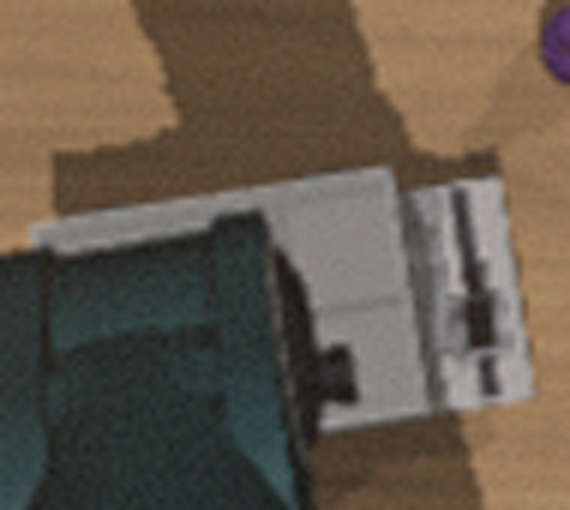

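Run:
```python
from h import *
s,M=tool(); f=grab('side')
p=s['position']; jx=M[:,0]
for n,q in dict(tcp=p,tip=p-[0,0,.011],f1=p+jx*.035-[0,0,.0],f2=p-jx*.035-[0,0,.0],h=org(-.046,0,.115)).items(): print(n,((proj(f,q)-[155,120])*5).round())
```

```text
tcp [151. 329.]
tip [153. 343.]
f1 [112. 305.]
f2 [192. 354.]
h [152. 355.]
```

```bash
python3 -m handwheel '[[[0,0,-1,0,0,0,7],[0,0,-0.5,0,0,0,7],[0,0,0,0,0,0,7],[0,0,0,0,0,0,7]]]' 30
python3 - <<'E'
from h import *
s,M=tool(); f=grab('side'); save(f,'s5.png',(150,140,220,200),11)
p=s['position']; jx=M[:,0]
for n,q in dict(tcp=p,tip=p-[0,0,.011],f1=p+jx*.042-[0,0,.0],f2=p-jx*.042-[0,0,.0],h=org(-.046,0,.115)).items(): print(n,((proj(f,q)-[150,140])*11).round())
E
```

```text
t: 3.53
position: [0.4262, 0.1182, 0.119]
tool_rot: [0.456, -0.456, -0.54, 0.541]
force: [0.4, 0.3, 0.8]
grip_width: 0.818
tcp [391. 552.]
tip [394. 582.]
f1 [288. 488.]
f2 [497. 617.]
h [389. 562.]
```

View pics/s5.png

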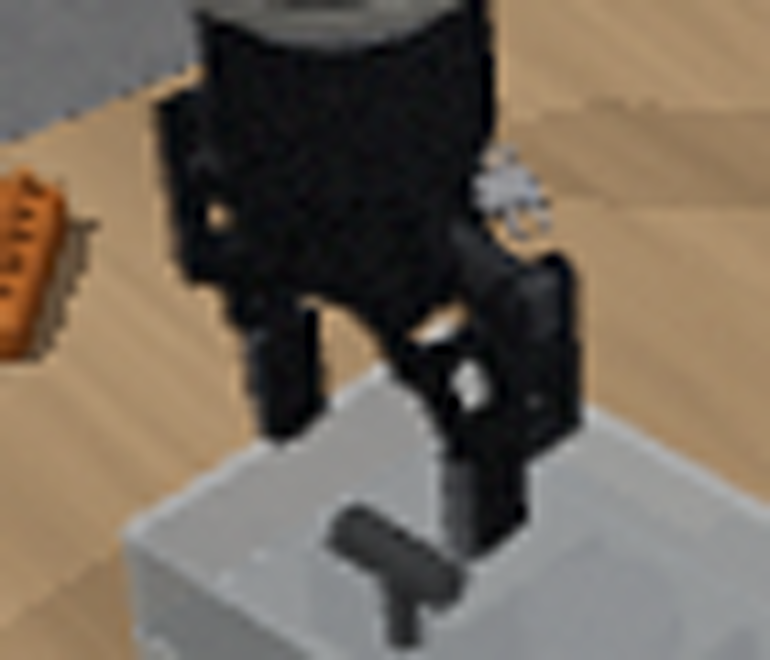

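Run:
```python
import cv2
im=cv2.imread('pics/top0.png')[310:384,0:100]
cv2.imwrite('pics/t0z.png',cv2.resize(im,None,fx=8,fy=8,interpolation=cv2.INTER_CUBIC))
from h import *
f=grab('top')
M=np.array([[.233,0,-.973],[.973,0,.233],[0,-1,0]])
p=np.array([.1453,.6075,.2137])
for n,q in dict(tcp=p,f1=p+M[:,0]*.05,f2=p-M[:,0]*.05,b=p+[0,0,.1]).items(): print(n,((proj(f,q)-[0,310])*8).round())
f=grab('side')
```

```text
tcp [358. 266.]
f1 [225. 229.]
f2 [492. 304.]
b [207. 320.]
```

View pics/t0z.png

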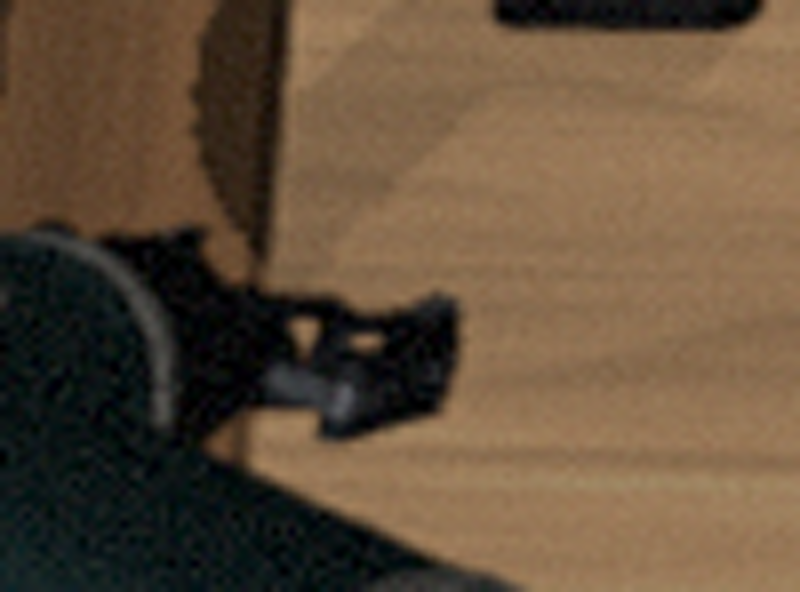

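```bash
python3 -m handwheel '[[[0,0,-0.6,0,0,0,7],[0,0,-0.6,0,0,0,7],[0,0,0,0,0,0,7],[0,0,0,0,0,0,7]]]' 30
python3 - <<'E'
from h import *
s,M=tool(); f=grab('side'); save(f,'s6.png',(150,140,220,200),11)
E
```

```text
t: 4.02
position: [0.4261, 0.1181, 0.1069]
tool_rot: [0.456, -0.456, -0.54, 0.541]
force: [0.7, 0.5, -0.4]
grip_width: 0.823
```

View pics/s6.png

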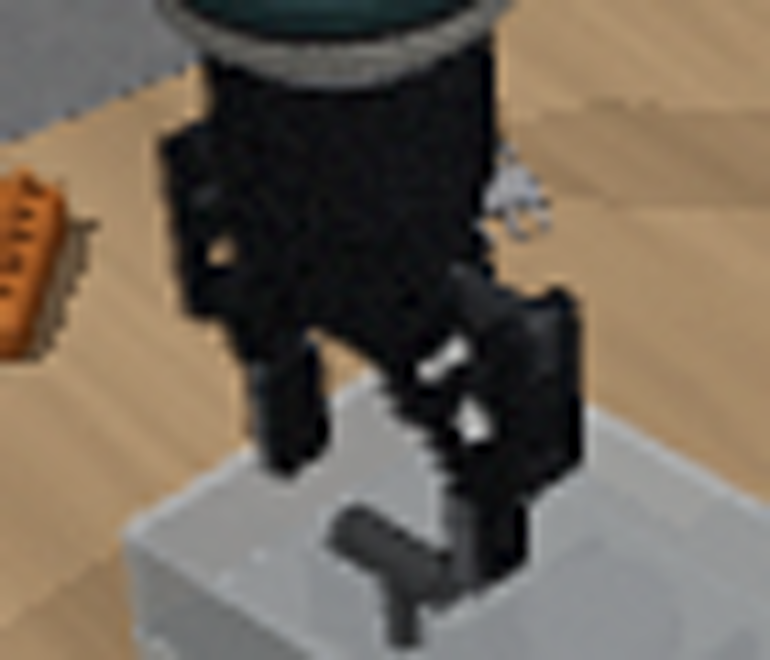

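```bash
python3 -m handwheel '[[[0,0,-0.5,0,0,0,7],[0,0,-0.5,0,0,0,7],[0,0,0,0,0,0,7],[0,0,0,0,0,0,7]]]' 30
python3 - <<'E'
from h import *
s,M=tool(); f=grab('side'); save(f,'s7.png',(150,140,220,200),11)
E
```

```text
t: 4.4
position: [0.4262, 0.1182, 0.097]
tool_rot: [0.456, -0.456, -0.54, 0.541]
force: [0.3, -0.1, -0.7]
grip_width: 0.818
```

View pics/s7.png

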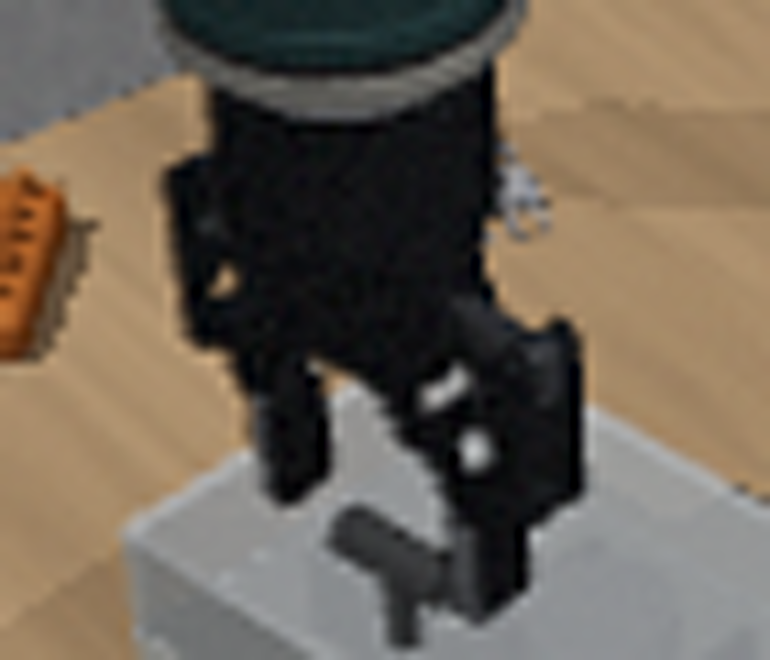

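```bash
python3 -m handwheel '[[[0,0,-0.5,0,0,0,7],[0,0,0,0,0,0,5.5],[0,0,0,0,0,0,5],[0,0,0,0,0,0,4.6],[0,0,0,0,0,0,4.6],[0,0,0,0,0,0,4.6]]]' 30
python3 - <<'E'
from h import *
s,M=tool(); f=grab('side'); save(f,'s8.png',(150,140,220,200),11)
E
```

```text
t: 4.95
position: [0.4264, 0.1183, 0.0924]
tool_rot: [-0.456, 0.456, 0.54, -0.54]
force: [-0.2, -0.6, -0.1]
grip_width: 0.535
```

View pics/s8.png

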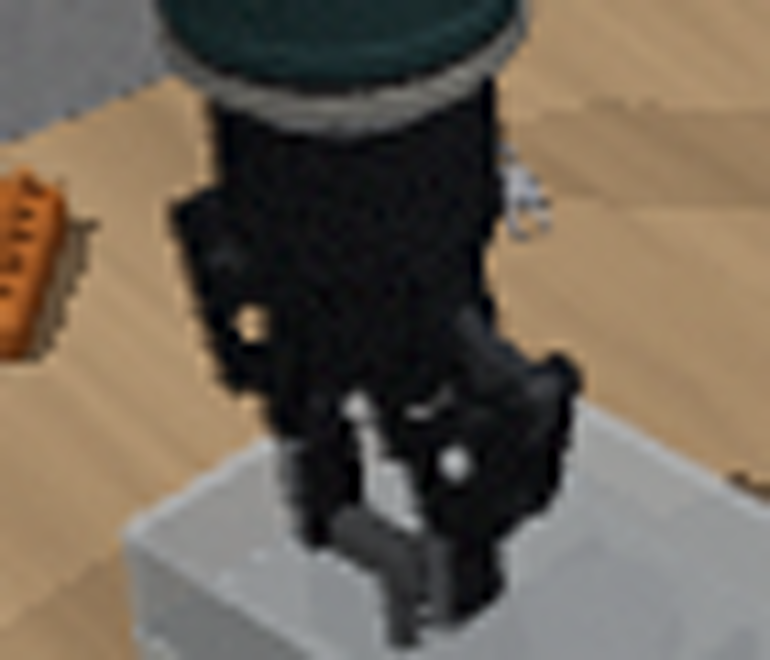

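```bash
python3 -m handwheel '[[[0,0,-0.3,0,0,0,4.6],[0,0,0,0,0,0,4],[0,0,0,0,0,0,3],[0,0,0,0,0,0,3],[0,0,0,0,0,0,3],[0,0,0,0,0,0,3]]]' 30
python3 - <<'E'
from h import *
s,M=tool(); f=grab('side'); save(f,'s9.png',(150,140,220,200),11)
E
```

```text
t: 5.5
position: [0.4263, 0.1202, 0.0895]
tool_rot: [-0.456, 0.455, 0.541, -0.54]
force: [-4.8, 13.0, 7.7]
grip_width: 0.462
```

View pics/s9.png

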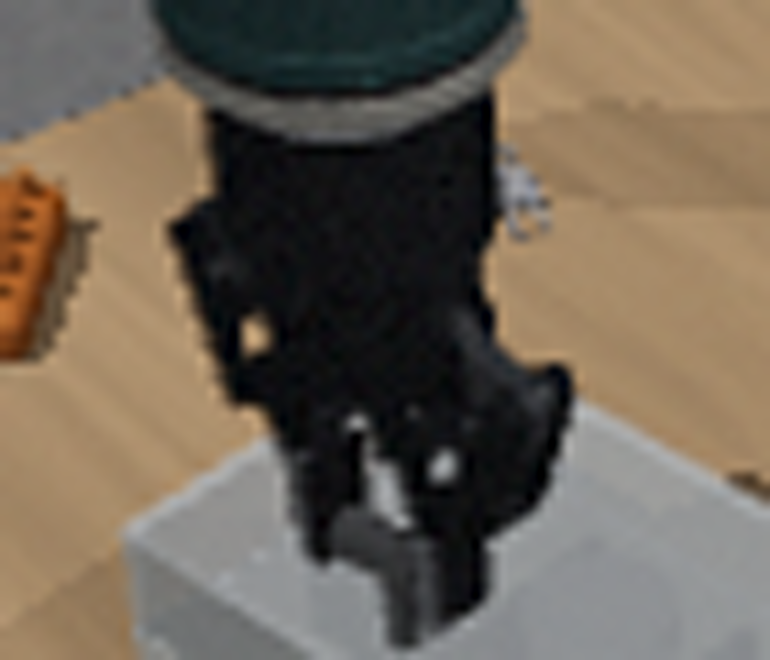

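```bash
python3 -m handwheel '[[[-0.05,0.3,0.2,0,0,0,3],[0,0,0,0,0,0,3],[0,0,0,0,0,0,3]]]' 30; python3 -c "
from h import *
print(bot.state()['force'])"
```

```text
t: 5.8
position: [0.4272, 0.1207, 0.0914]
tool_rot: [-0.455, 0.457, 0.541, -0.54]
force: [10.7, -5.2, -8.8]
grip_width: 0.454
[10.71254255 -5.19026162 -8.7644601 ]
```

Run:
```python
import numpy as np
r=13.207;p0=.5586
th=np.arange(0,1.91,.1)
x=-r*np.cos(p0+th);z=r*np.sin(p0+th)
for i in range(19): d=x[i+1]-x[i]; print(round(th[i+1],1),"[%.2f,%.2f,%.2f,0,0,0,3]"%(d*.986,d*.167,z[i+1]-z[i]))
```

```text
0.1 [0.74,0.13,1.08,0,0,0,3]
0.2 [0.85,0.14,1.00,0,0,0,3]
0.3 [0.94,0.16,0.91,0,0,0,3]
0.4 [1.03,0.17,0.81,0,0,0,3]
0.5 [1.10,0.19,0.70,0,0,0,3]
0.6 [1.17,0.20,0.59,0,0,0,3]
0.7 [1.22,0.21,0.47,0,0,0,3]
0.8 [1.26,0.21,0.34,0,0,0,3]
0.9 [1.28,0.22,0.21,0,0,0,3]
1.0 [1.30,0.22,0.08,0,0,0,3]
1.1 [1.30,0.22,-0.05,0,0,0,3]
1.2 [1.29,0.22,-0.18,0,0,0,3]
1.3 [1.27,0.21,-0.31,0,0,0,3]
1.4 [1.23,0.21,-0.44,0,0,0,3]
1.5 [1.18,0.20,-0.56,0,0,0,3]
1.6 [1.12,0.19,-0.68,0,0,0,3]
1.7 [1.05,0.18,-0.79,0,0,0,3]
1.8 [0.96,0.16,-0.89,0,0,0,3]
1.9 [0.87,0.15,-0.98,0,0,0,3]
```

```bash
python3 -m handwheel '[[[0.74,0.13,1.08,0,0,0,3],[0.85,0.14,1.0,0,0,0,3],[0.94,0.16,0.91,0,0,0,3],[1.03,0.17,0.81,0,0,0,3],[0,0,0,0,0,0,3]]]' 40
python3 - <<'E'
from h import *
s,M=tool(); f=grab('side'); save(f,'s10.png',(140,110,240,220),7)
E
```

```text
t: 6.22
position: [0.4631, 0.1269, 0.1302]
tool_rot: [-0.456, 0.457, 0.54, -0.54]
force: [-3.7, -4.8, 3.1]
grip_width: 0.454
```

View pics/s10.png

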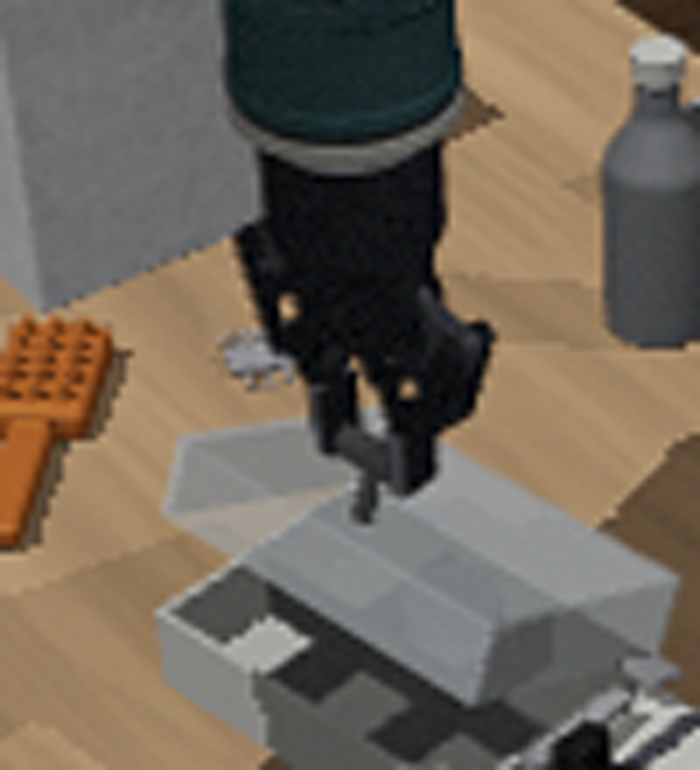

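```bash
python3 -m handwheel '[[[1.1,0.19,0.7,0,0,0,3],[1.17,0.2,0.59,0,0,0,3],[1.22,0.21,0.47,0,0,0,3],[1.26,0.21,0.34,0,0,0,3],[1.28,0.22,0.21,0,0,0,3],[1.3,0.22,0.08,0,0,0,3]]]' 40;python3 -m handwheel '[[[1.3,0.22,-0.05,0,0,0,3],[1.29,0.22,-0.18,0,0,0,3],[1.27,0.21,-0.31,0,0,0,3],[1.23,0.21,-0.44,0,0,0,3],[1.18,0.2,-0.56,0,0,0,3],[1.12,0.19,-0.68,0,0,0,3],[1.05,0.18,-0.79,0,0,0,3],[0,0,0,0,0,0,3]]]' 40;  python3 - <<'E'
from h import *
s,M=tool(); f=grab('side'); save(f,'s11.png',(140,90,270,230),5)
E
```

```text
t: 6.77
position: [0.5352, 0.1394, 0.1534]
tool_rot: [0.456, -0.456, -0.54, 0.54]
force: [-1.9, -3.3, 3.6]
grip_width: 0.452
t: 7.43
position: [0.6225, 0.1547, 0.1234]
tool_rot: [-0.455, 0.457, 0.542, -0.539]
force: [8.3, 2.7, 12.9]
grip_width: 0.453
```

View pics/s11.png

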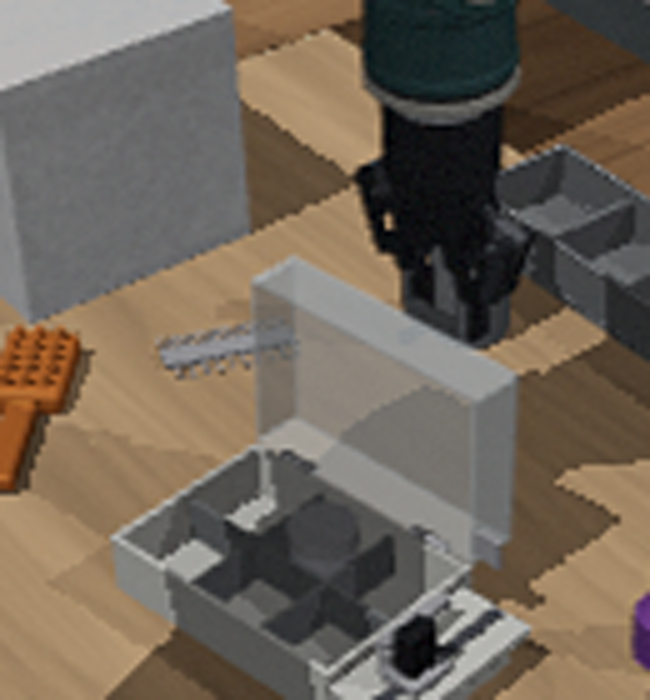

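```bash
python3 -m handwheel '[[[0.96,0.16,-0.89,0,0,0,3],[0.5,0.08,-0.5,0,0,0,3],[0,0,0,0,0,0,3],[0,0,0,0,0,0,3]]]' 40;  python3 -m handwheel '[[[0,0,0,0,0,0,5],[0,0,0,0,0,0,5.5],[0,0,0,0,0,0,5.5],[0,0,0,0,0,0,5.5]]]' 40
python3 - <<'E'
from h import *
s,M=tool(); f=grab('side'); save(f,'s12.png',(140,90,270,230),5)
E
```

```text
t: 7.82
position: [0.6362, 0.157, 0.1103]
tool_rot: [-0.455, 0.457, 0.542, -0.539]
force: [8.9, 1.5, 11.9]
grip_width: 0.457
t: 8.15
position: [0.6335, 0.1565, 0.1089]
tool_rot: [0.456, -0.456, -0.54, 0.541]
force: [0.0, -0.4, 0.3]
grip_width: 0.644
```

View pics/s12.png

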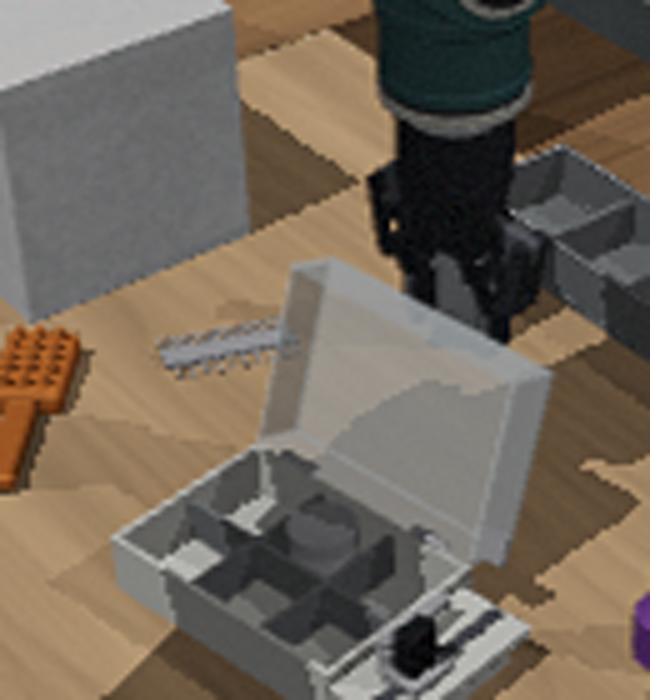

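```bash
python3 -m handwheel '[[[0,0,2,0,0,0,5.5],[0,0,2,0,0,0,5.5],[0,0,2,0,0,0,5.5],[0,0,2,0,0,0,5.5],[0,0,2,0,0,0,5.5],[0,0,2,0,0,0,5.5]]]' 40;  python3 -m handwheel '[[[0.5,-3.1,0,0,0,0,5.5],[0.5,-3.1,0,0,0,0,5.5],[0.5,-3.1,0,0,0,0,5.5],[0.5,-3.1,0,0,0,0,5.5],[0.5,-3.1,0,0,0,0,5.5],[0.5,-3.1,0,0,0,0,5.5],[0.5,-3.1,0,0,0,0,5.5],[0.5,-3.1,0,0,0,0,5.5],[0.5,-3.1,0,0,0,0,5.5],[0.5,-3.1,0,0,0,0,5.5]]]' 40
python3 - <<'E'
from h import *
f=grab('side');g=grab('top')
for c,s in blobs(f,'cap',(210,180,330,290)): print(c,s,onz(f,*c,.0575).round(4))
save(f,'s13.png',(200,90,360,290),3.5)
save(g,'t13.png',(180,100,380,280),3.5)
E
```

```text
t: 8.7
position: [0.6335, 0.1565, 0.2301]
tool_rot: [0.456, -0.456, -0.54, 0.54]
force: [0.2, -0.0, 0.7]
grip_width: 0.64
t: 9.53
position: [0.6837, -0.1549, 0.2291]
tool_rot: [0.456, -0.456, -0.54, 0.54]
force: [0.4, 0.7, -0.2]
grip_width: 0.643
[215.79 202.41] [213 197   6  11  34] [0.5048 0.0718 0.0575]
[212.35 213.82] [210 210   7   8  34] [0.4646 0.0358 0.0575]
[305.99 215.93] [302 211   8  11  69] [ 0.6845 -0.153   0.0575]
[224.97 218.21] [218 212  22  14 131] [ 0.483  -0.0043  0.0575]
[273.45 229.58] [270 224   8  12  73] [ 0.5657 -0.1341  0.0575]
[216.73 229.13] [214 227   7   5  15] [ 0.4349 -0.0263  0.0575]
[231.51 251.48] [228 246   8  12  84] [ 0.4137 -0.1245  0.0575]
```

View pics/s13.png

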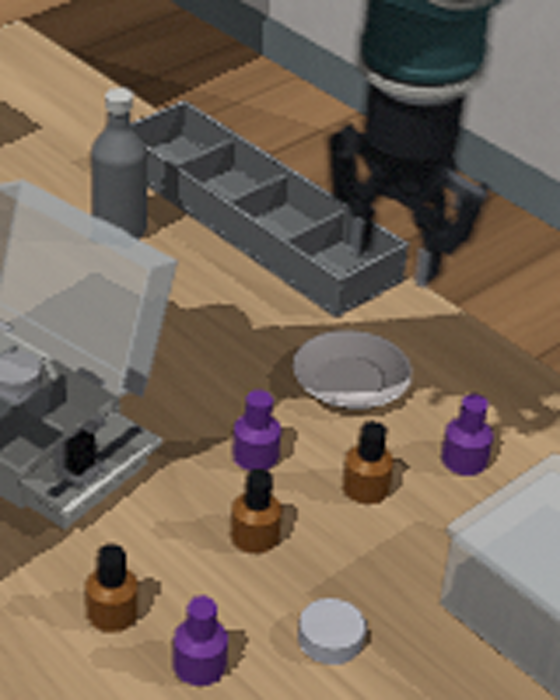

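View pics/t13.png

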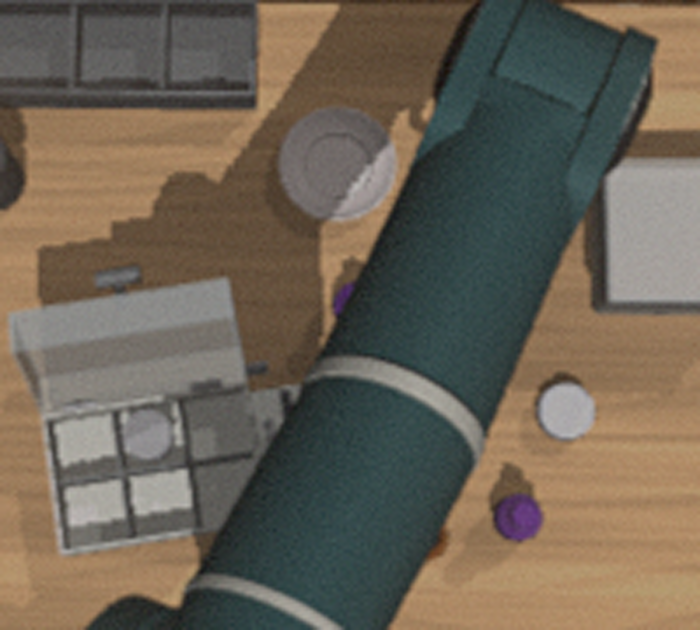

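Run:
```python
from h import *
f=grab('side');s=bot.state();p=s['position']
for dz in(-.011,0,.01,.02,.03): print(dz,proj(f,p+[0,0,dz]))
```

```text
-0.011 [312.14675415 175.94702774]
0 [312.56442749 172.90916364]
0.01 [312.94811525 170.1184869 ]
0.02 [313.33565708 167.2997784 ]
0.03 [313.72711133 164.45261366]
```

```bash
python3 -m handwheel '[[[0,0.2,-2,0,0,0,5.5],[0,0,-2,0,0,0,5.5],[0,0,-2,0,0,0,5.5],[0,0,-2,0,0,0,5.5],[0,0,-2,0,0,0,5.5],[0,0,-2,0,0,0,5.5],[0,0,-2,0,0,0,5.5],[0,0,-1.5,0,0,0,5.5],[0,0,0,0,0,0,5.5]]]' 40
python3 - <<'E'
from h import *
f=grab('side')
save(f,'s14.png',(270,170,350,240),8)
E
```

```text
t: 10.43
position: [0.6823, -0.15, 0.0709]
tool_rot: [0.457, -0.455, -0.54, 0.541]
force: [-0.3, -0.4, 0.1]
grip_width: 0.649
```

View pics/s14.png

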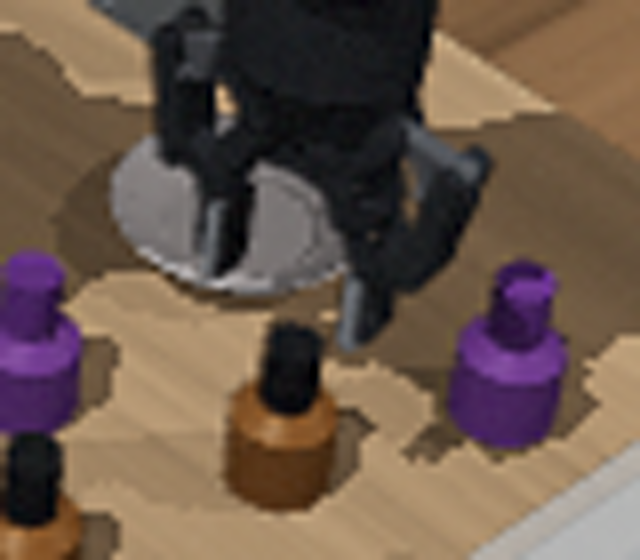

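```bash
python3 -m handwheel '[[[0.2,-0.3,0,0,0,0,5.5],[0,0,-1,0,0,0,5.5],[0,0,-1,0,0,0,5.5],[0,0,0,0,0,0,5.5]]]' 40
python3 - <<'E'
from h import *
f=grab('side')
save(f,'s15.png',(270,170,350,240),8)
E
```

```text
t: 10.82
position: [0.685, -0.1541, 0.0523]
tool_rot: [0.457, -0.456, -0.54, 0.541]
force: [0.2, 0.5, -0.7]
grip_width: 0.64
```

View pics/s15.png

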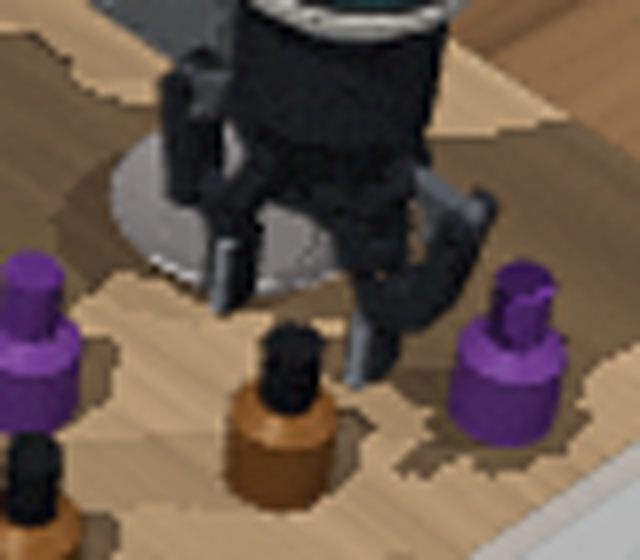

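```bash
python3 -m handwheel '[[[0,0,-1,0,0,0,5.5],[0,0,-0.8,0,0,0,5.5],[0,0,0,0,0,0,4.5],[0,0,0,0,0,0,3.5],[0,0,0,0,0,0,3.2],[0,0,0,0,0,0,3.2]]]' 40
python3 - <<'E'
from h import *
f=grab('side')
save(f,'s16.png',(270,170,350,240),8)
E
```

```text
t: 11.37
position: [0.686, -0.1546, 0.0366]
tool_rot: [-0.456, 0.456, 0.54, -0.54]
force: [-0.7, -0.8, -0.1]
grip_width: 0.375
```

View pics/s16.png

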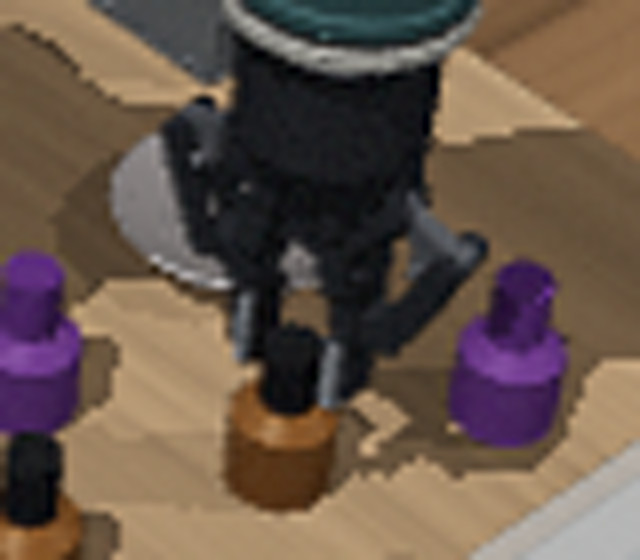

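```bash
python3 -m handwheel '[[[0,0,-0.3,0,0,0,3],[0,0,0,0,0,0,1.5],[0,0,0,0,0,0,1.5],[0,0,0,0,0,0,1.5],[0,0,0,0,0,0,1.5]]]' 40; python3 -m handwheel '[[[0,0,0.5,0,0,0,1.5],[0,0,1,0,0,0,1.5],[0,0,1.5,0,0,0,1.5],[0,0,2,0,0,0,1.5],[0,0,2,0,0,0,1.5],[0,0,2,0,0,0,1.5],[0,0,1,0,0,0,1.5],[0,0,0,0,0,0,1.5]]]' 40;python3 - <<'E'
from h import *
f=grab('side')
save(f,'s17.png',(200,130,360,280),5)
E
```

```text
t: 11.83
position: [0.6857, -0.1545, 0.0332]
tool_rot: [0.456, -0.456, -0.54, 0.54]
force: [-0.0, 0.6, -1.6]
grip_width: 0.262
t: 12.5
position: [0.6871, -0.1549, 0.1369]
tool_rot: [-0.455, 0.458, 0.541, -0.539]
force: [0.1, -0.6, -0.3]
grip_width: 0.266
```

View pics/s17.png

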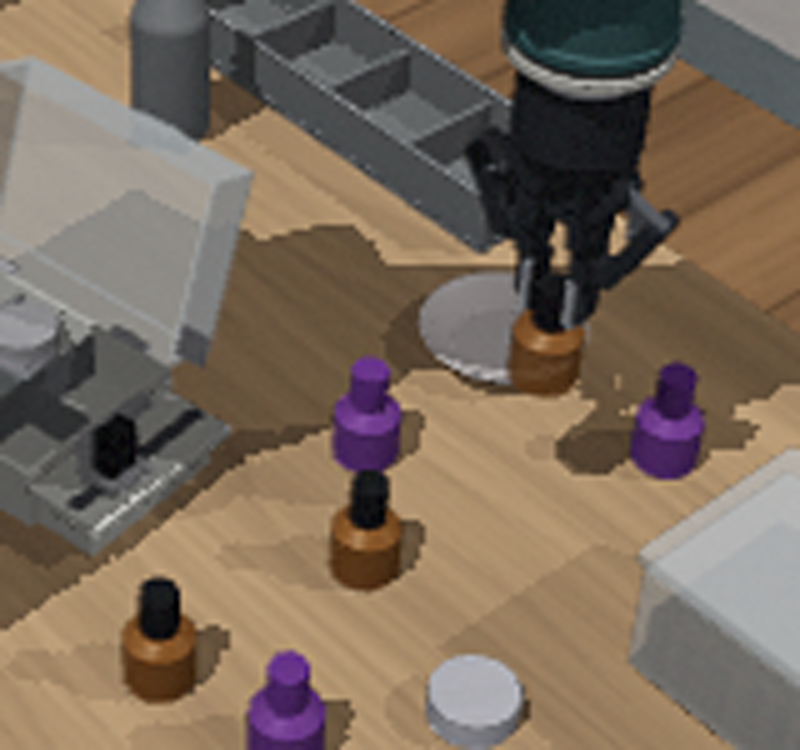

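```bash
python3 -m handwheel '[[[-2,0,1,0,0,0,1.5],[-3,0,1,0,0,0,1.5],[-3,0,0,0,0,0,1.5],[-3,0,0,0,0,0,1.5],[-3,0,0,0,0,0,1.5],[-3,0,0,0,0,0,1.5],[-3,0,0,0,0,0,1.5],[-2,0,0,0,0,0,1.5],[-1,1,0,0,0,0,1.5]]]' 40; python3 -m handwheel '[[[0,2,0,0,0,0,1.5],[0,3,0,0,0,0,1.5],[0,3,0,0,0,0,1.5],[0,3,0,0,0,0,1.5],[0,3,0,0,0,0,1.5],[0,3,0,0,0,0,1.5],[0,3,0,0,0,0,1.5],[0,3,0,0,0,0,1.5],[0,3,0,0,0,0,1.5],[0,3,0,0,0,0,1.5]]]' 40;python3 - <<'E'
from h import *
s,M=tool()
for i,(x,y) in enumerate([(-.032,-.064),(-.032,0),(-.032,.064),(.032,-.064),(.032,0),(.032,.064)]): print(i,org(x,y)[:2].round(4),((org(x,y)[:2]-s['position'][:2])*100).round(2))
E
```

```text
t: 13.3
position: [0.4526, -0.1456, 0.1525]
tool_rot: [0.457, -0.456, -0.539, 0.54]
force: [0.7, -0.9, -1.2]
grip_width: 0.265
t: 14.13
position: [0.4549, 0.1469, 0.1525]
tool_rot: [0.456, -0.456, -0.54, 0.541]
force: [0.5, -0.5, -0.6]
grip_width: 0.262
0 [0.4503 0.0583] [-0.47 -8.87]
1 [0.4396 0.1213] [-1.54 -2.56]
2 [0.4288 0.1844] [-2.61  3.75]
3 [0.5134 0.069 ] [ 5.84 -7.8 ]
4 [0.5026 0.1321] [ 4.77 -1.49]
5 [0.4919 0.1951] [3.7  4.82]
```

```bash
python3 -m handwheel '[[[-1.25,1.9,0,0,0,0,1.5],[-1.25,1.9,0,0,0,0,1.5],[0,0,-2,0,0,0,1.5],[0,0,-2,0,0,0,1.5],[0,0,-1,0,0,0,1.5],[0,0,0,0,0,0,1.5]]]' 40;python3 - <<'E'
from h import *
s,M=tool()
print((org(-.032,.064)[:2]-s['position'][:2])*100)
f=grab('side')
save(f,'s18.png',(140,130,250,230),7)
f=grab('top')
save(f,'t18.png',(180,180,280,265),6)
E
```

```text
t: 14.63
position: [0.4294, 0.1827, 0.1011]
tool_rot: [0.457, -0.456, -0.539, 0.542]
force: [-1.0, -0.2, -1.2]
grip_width: 0.261
[-0.05390341  0.17593243]
```

View pics/s18.png

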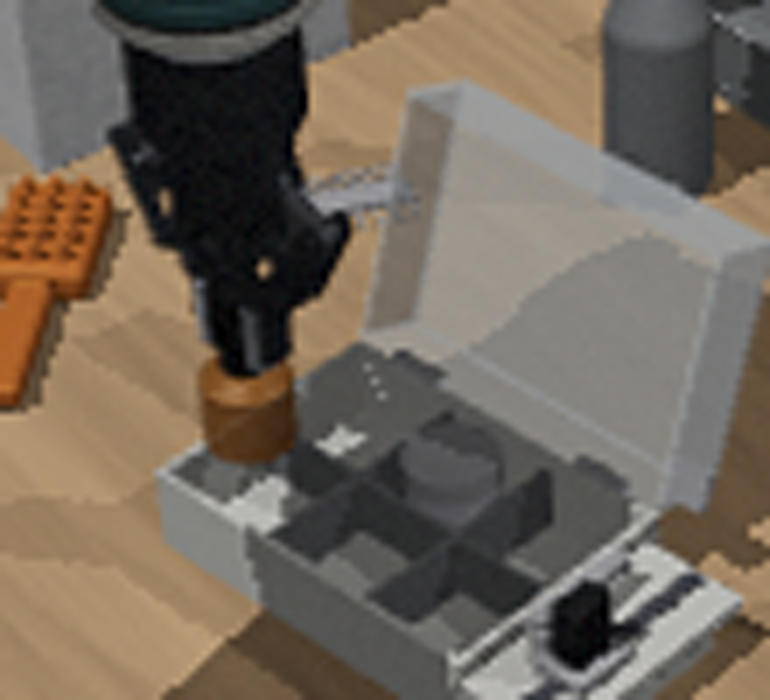

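View pics/t18.png

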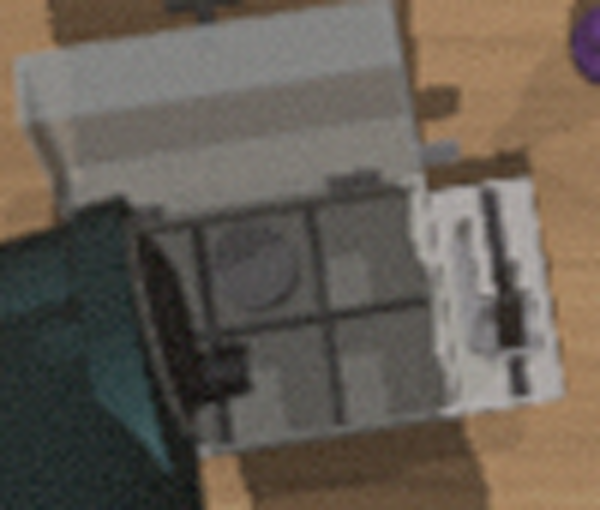

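Run:
```python
from h import *
f=grab('side')
for c,s in blobs(f,'amber',(160,170,190,210)): print(c,s,onz(f,*c,.068+.019),org(-.032,.064))
```

```text
[175.45 187.9 ] [169 181  13  14 121] [0.42704687 0.18074905 0.087     ] [0.42884903 0.18444821 0.        ]
```

```bash
python3 -m handwheel '[[[-0.15,0,-1,0,0,0,1.5],[0,0,-1.5,0,0,0,1.5],[0,0,-1.5,0,0,0,1.5],[0,0,-1,0,0,0,1.5],[0,0,-0.6,0,0,0,1.5],[0,0,-0.4,0,0,0,1.5],[0,0,0,0,0,0,1.5]]]' 40;python3 -c "
from h import *
save(grab('side'),'s19.png',(140,130,250,230),7)"
```

```text
t: 15.37
position: [0.4292, 0.1834, 0.0429]
tool_rot: [0.456, -0.456, -0.54, 0.54]
force: [-1.0, -1.0, -0.6]
grip_width: 0.268
```

View pics/s19.png

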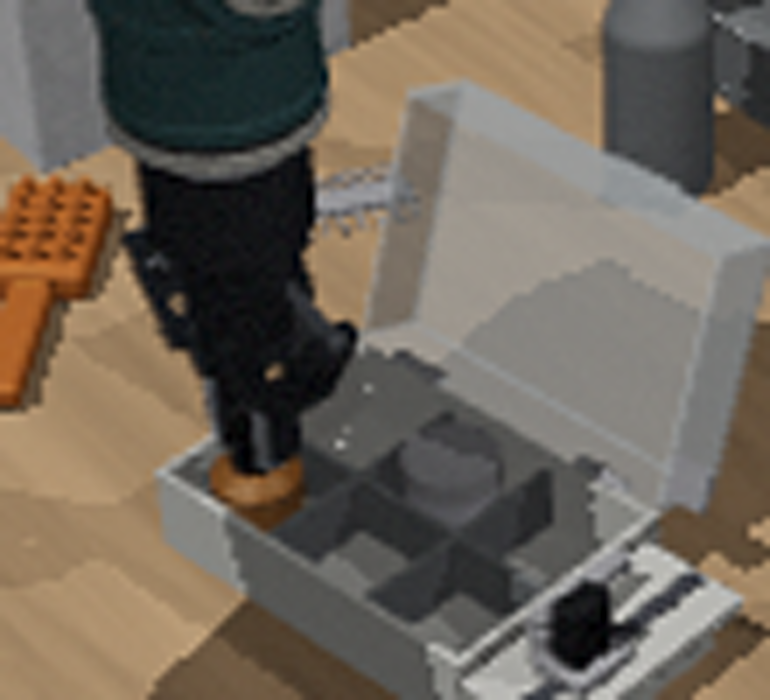

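Going in well. Lower the last 5 mm and release.

```bash
python3 -m handwheel '[[[0,0,-0.3,0,0,0,1.5],[0,0,-0.2,0,0,0,1.5],[0,0,0,0,0,0,1.5]]]' 40;python3 -m handwheel '[[[0,0,0,0,0,0,3],[0,0,0,0,0,0,4],[0,0,0,0,0,0,4],[0,0,0,0,0,0,4]]]' 40; python3 -m handwheel '[[[0,0,1.5,0,0,0,4],[0,0,2,0,0,0,4],[0,0,2,0,0,0,4],[0,0,2,0,0,0,4],[0,0,2,0,0,0,4],[0,-2,1,0,0,0,5],[0,-2,0,0,0,0,5],[0,-2,0,0,0,0,5]]]';python3 -c "
from h import *
save(grab('side'),'s20.png',(140,100,340,280),4)"
```

```text
t: 15.67
position: [0.4293, 0.1836, 0.0382]
tool_rot: [-0.456, 0.456, 0.54, -0.54]
force: [-0.2, -0.9, -1.4]
grip_width: 0.266
t: 16.0
position: [0.4294, 0.1836, 0.0384]
tool_rot: [-0.456, 0.456, 0.54, -0.54]
force: [0.9, -0.4, 0.3]
grip_width: 0.464
t: 16.67
position: [0.4295, 0.1231, 0.144]
tool_rot: [-0.456, 0.456, 0.541, -0.54]
force: [0.0, -0.0, 0.0]
grip_width: 0.584
```

View pics/s20.png

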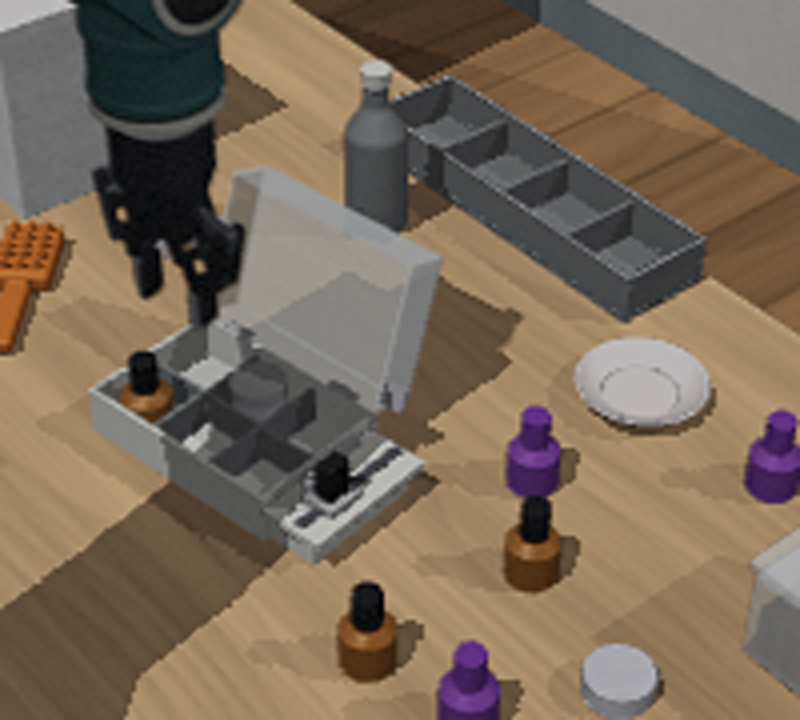

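```bash
python3 -m handwheel '[[[0,-3,0,0,0,0,5],[0,-3,0,0,0,0,5],[0,-3,0,0,0,0,5],[0,-3,0,0,0,0,5],[1,-3,0,0,0,0,5],[2.5,-3,0,0,0,0,5],[2.5,-3,0,0,0,0,5],[2.5,-3,0,0,0,0,5],[2.5,-1.5,0,0,0,0,5],[2.5,0,0,0,0,0,5]]]'
python3 - <<'E'
from h import *
f=grab('side')
for c,s in blobs(f,'cap',(220,210,330,290)): print(c,s,onz(f,*c,.0575).round(4))
s,M=tool();print(s['position'],np.arctan2(M[1,0],M[0,0]))
E
```

```text
t: 17.55
position: [0.5649, -0.1358, 0.1433]
tool_rot: [0.457, -0.458, -0.539, 0.54]
force: [-0.1, 0.0, 0.2]
grip_width: 0.586
[225.99 218.19] [220 212  20  14 110] [ 0.4855 -0.0061  0.0575]
[273.45 229.58] [270 224   8  12  73] [ 0.5657 -0.1341  0.0575]
[231.51 251.48] [228 246   8  12  84] [ 0.4137 -0.1245  0.0575]
[ 0.56896837 -0.13290045  0.14308969] 1.738058130154775
```

```bash
python3 -m handwheel '[[[-0.25,-0.15,-1,0,0,0,5],[0,0,-2,0,0,0,5],[0,0,-2,0,0,0,5],[0,0,-2,0,0,0,5],[0,0,-2,0,0,0,5],[0,0,0,0,0,0,5],[0,0,0,0,0,0,5]]]'
python3 - <<'E'
from h import *
save(grab('side'),'s21.png',(235,180,315,250),8)
E
```

```text
t: 18.18
position: [0.5608, -0.1329, 0.0528]
tool_rot: [0.457, -0.456, -0.54, 0.541]
force: [0.0, 0.5, 0.7]
grip_width: 0.588
```

View pics/s21.png

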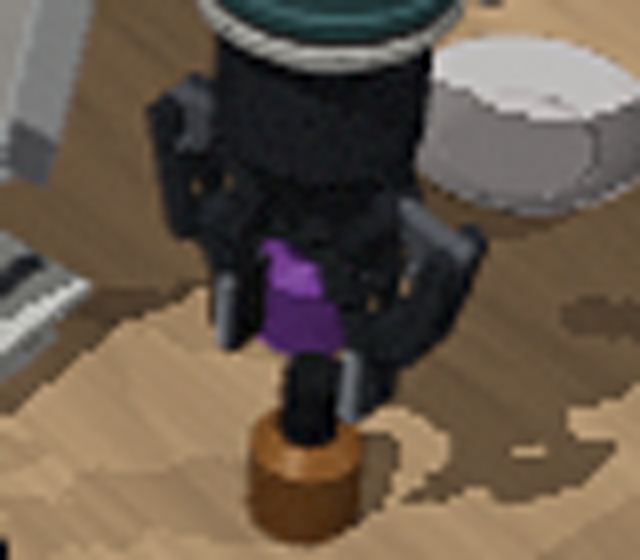

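```bash
python3 -m handwheel '[[[0.5,-0.25,0,0,0,0,5],[0,0,-0.8,0,0,0,5],[0,0,-0.8,0,0,0,4],[0,0,-0.3,0,0,0,3.5],[0,0,0,0,0,0,3.2],[0,0,0,0,0,0,3.2]]]'
python3 - <<'E'
from h import *
save(grab('side'),'s22.png',(235,180,315,250),8)
E
```

```text
t: 18.73
position: [0.5666, -0.1355, 0.034]
tool_rot: [0.456, -0.456, -0.54, 0.54]
force: [0.4, 0.6, 0.0]
grip_width: 0.374
```

View pics/s22.png

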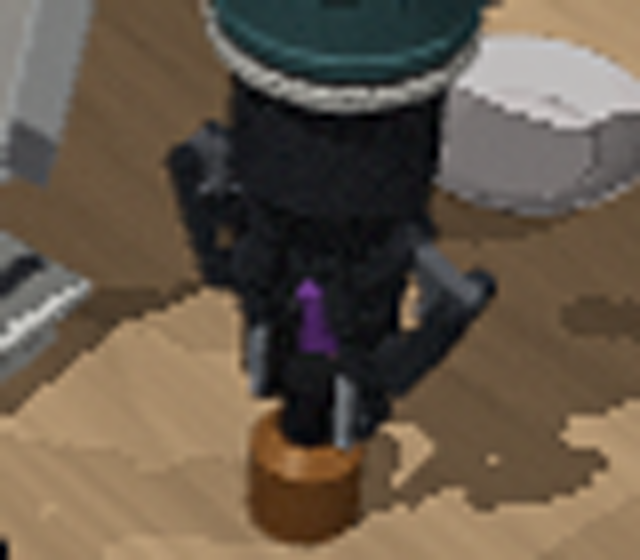

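Aligned. Grip, lift, carry to above cell1.

```bash
python3 -m handwheel '[[[0,0,0,0,0,0,1.5],[0,0,0,0,0,0,1.5],[0,0,0,0,0,0,1.5],[0,0,0,0,0,0,1.5],[0,0,0.5,0,0,0,1.5],[0,0,1,0,0,0,1.5],[0,0,2,0,0,0,1.5],[0,0,3,0,0,0,1.5],[0,0,3,0,0,0,1.5],[0,0,2.5,0,0,0,1.5]]]' 40
python3 -m handwheel '[[[-2,0,0,0,0,0,1.5],[-3,1,0,0,0,0,1.5],[-3,2,0,0,0,0,1.5],[-2,3,0,0,0,0,1.5],[-1.5,3,0,0,0,0,1.5],[-1,3,0,0,0,0,1.5],[0,3,0,0,0,0,1.5],[0,3,0,0,0,0,1.5],[0,3,0,0,0,0,1.5],[0,3,0,0,0,0,1.5]]]' 40
python3 -m handwheel '[[[0,1.5,0,0,0,0,1.5],[0,0,0,0,0,0,1.5],[0,0,0,0,0,0,1.5]]]' 40
python3 - <<'E'
from h import *
s,M=tool()
print((org(-.032,0)[:2]-s['position'][:2])*100)
f=grab('side')
save(f,'s23.png',(140,100,340,280),4)
E
```

```text
t: 19.62
position: [0.5669, -0.1358, 0.1571]
tool_rot: [-0.456, 0.457, 0.54, -0.54]
force: [-0.9, -0.2, -1.1]
grip_width: 0.268
t: 20.45
position: [0.4416, 0.106, 0.1552]
tool_rot: [-0.456, 0.456, 0.541, -0.54]
force: [1.3, -0.3, -0.6]
grip_width: 0.263
t: 20.7
position: [0.4418, 0.1198, 0.1548]
tool_rot: [-0.456, 0.456, 0.541, -0.54]
force: [-0.2, -0.9, -0.4]
grip_width: 0.27
[-0.22110469  0.15082732]
```

View pics/s23.png

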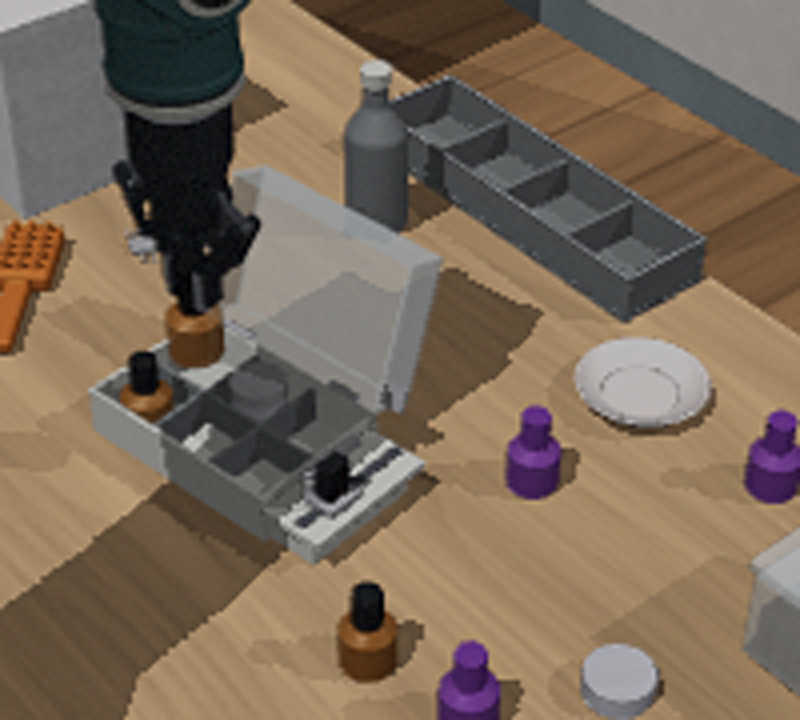

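```bash
python3 -m handwheel '[[[-0.2,0.1,-1,0,0,0,1.5],[0,0,-2,0,0,0,1.5],[0,0,-2,0,0,0,1.5],[0,0,-1.5,0,0,0,1.5],[0,0,-0.5,0,0,0,1.5],[0,0,0,0,0,0,1.5]]]' 40
python3 - <<'E'
from h import *
s,M=tool()
print((org(-.032,0)[:2]-s['position'][:2])*100)
f=grab('side')
save(f,'s24.png',(140,130,250,230),7)
E
```

```text
t: 21.25
position: [0.4391, 0.1194, 0.0832]
tool_rot: [0.457, -0.456, -0.539, 0.541]
force: [-0.6, 0.4, -1.4]
grip_width: 0.265
[0.04673083 0.1974829 ]
```

View pics/s24.png

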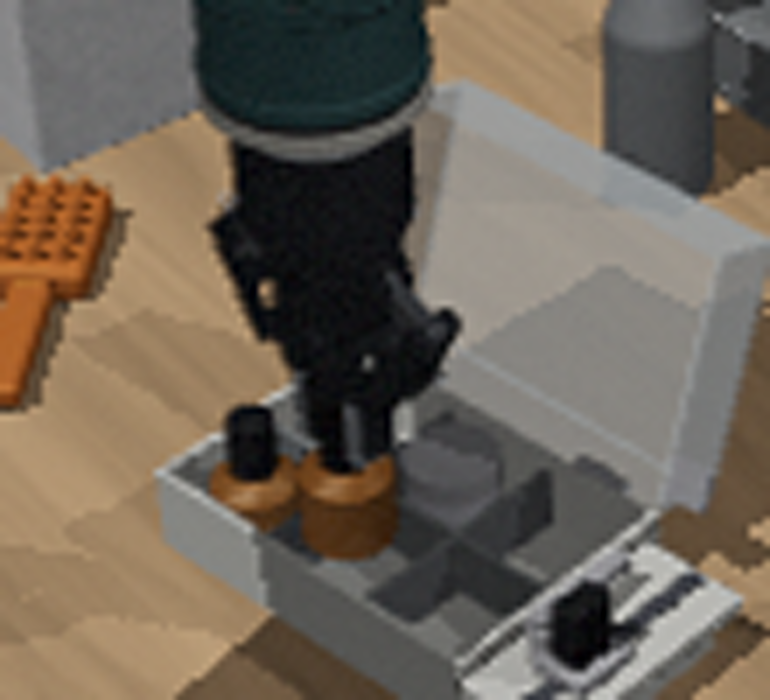

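```bash
python3 -m handwheel '[[[0,0.15,-1,0,0,0,1.5],[0,0,-1,0,0,0,1.5],[0,0,-1,0,0,0,1.5],[0,0,-0.8,0,0,0,1.5],[0,0,-0.4,0,0,0,1.5],[0,0,-0.2,0,0,0,1.5],[0,0,0,0,0,0,1.5]]]' 40
python3 -m handwheel '[[[0,0,0,0,0,0,2.5],[0,0,0,0,0,0,3.2],[0,0,0,0,0,0,3.4],[0,0,0,0,0,0,3.4]]]' 40; python3 -m handwheel '[[[0,0,1.5,0,0,0,3.4],[0,0,2,0,0,0,3.4],[0,0,2,0,0,0,3.4],[0,0,2,0,0,0,3.4],[0,0,2,0,0,0,3.4],[0,-2,1,0,0,0,5],[0,-3,0,0,0,0,5],[0,-3,0,0,0,0,5],[0,-3,0,0,0,0,5]]]';python3 -c "
from h import *
f=grab('side')
for c,s in blobs(f,'cap',(220,230,330,290)): print(c,s,onz(f,*c,.0575).round(4))
save(f,'s25.png',(140,100,340,280),4)"
```

```text
t: 21.88
position: [0.4398, 0.1219, 0.0399]
tool_rot: [0.456, -0.456, -0.54, 0.54]
force: [-0.2, -0.5, -0.5]
grip_width: 0.267
t: 22.22
position: [0.44, 0.1221, 0.0405]
tool_rot: [-0.456, 0.456, 0.54, -0.54]
force: [0.4, -0.6, 0.2]
grip_width: 0.4
t: 22.97
position: [0.4397, 0.011, 0.1457]
tool_rot: [-0.456, 0.456, 0.541, -0.54]
force: [0.6, 1.2, 0.1]
grip_width: 0.59
[231.51 251.48] [228 246   8  12  84] [ 0.4137 -0.1245  0.0575]
```

View pics/s25.png

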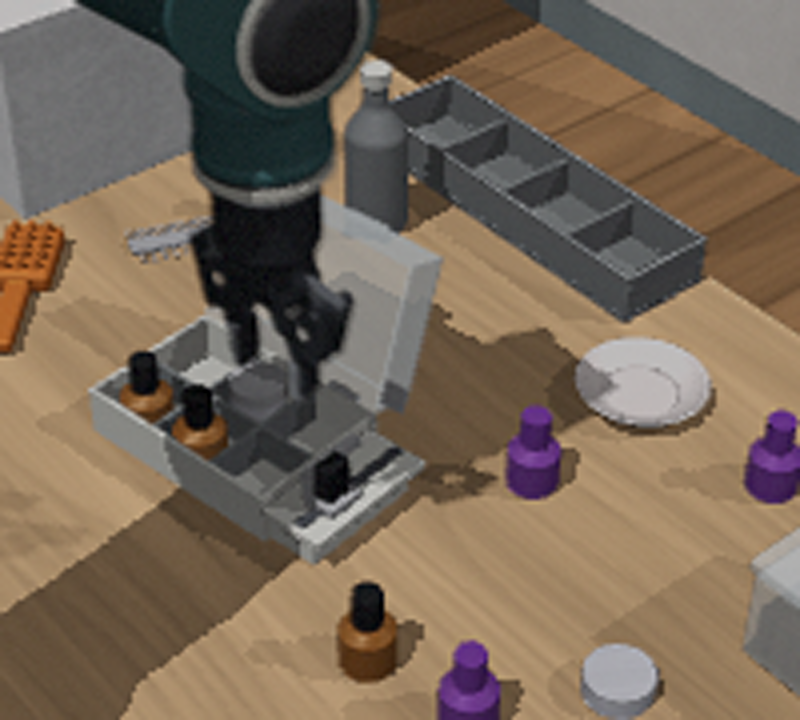

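```bash
python3 -m handwheel '[[[-0.5,-2.5,0,0,0,0,5],[-0.5,-2.5,0,0,0,0,5],[-0.5,-2.5,0,0,0,0,5],[-0.5,-2.5,0,0,0,0,5],[-0.5,-2.5,0,0,0,0,5],[0,-1,0,0,0,0,5],[0,0,0,0,0,0,5],[0,0,0,0,0,0,5]]]' 40
python3 - <<'E'
from h import *
s,M=tool();print((np.array([.4145,-.126])-s['position'][:2])*100)
E
```

```text
t: 23.68
position: [0.4148, -0.123, 0.1453]
tool_rot: [-0.456, 0.457, 0.54, -0.54]
force: [0.0, 1.2, -0.0]
grip_width: 0.587
[-0.02882851 -0.29641239]
```

```bash
python3 -m handwheel '[[[0,-0.3,-1,0,0,0,5],[0,0,-2,0,0,0,5],[0,0,-2,0,0,0,5],[0,0,-2,0,0,0,5],[0,0,-2,0,0,0,5],[0,0,0,0,0,0,5],[0,0,0,0,0,0,5]]]'
python3 - <<'E'
from h import *
save(grab('side'),'s26.png',(195,200,275,270),8)
E
```

```text
t: 24.27
position: [0.4144, -0.1253, 0.0551]
tool_rot: [0.456, -0.455, -0.54, 0.541]
force: [0.6, -0.7, 0.9]
grip_width: 0.58
```

View pics/s26.png

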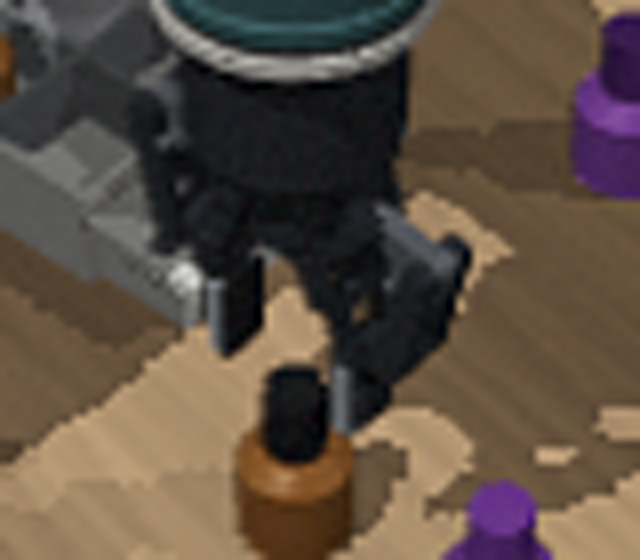

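```bash
python3 -m handwheel '[[[0.05,-0.05,-0.8,0,0,0,5],[0,0,-0.9,0,0,0,4],[0,0,-0.4,0,0,0,3.5],[0,0,0,0,0,0,3.2],[0,0,0,0,0,0,3.2]]]'
python3 - <<'E'
from h import *
save(grab('side'),'s27.png',(195,200,275,270),8)
E
python3 -m handwheel '[[[0,0,0,0,0,0,1.5],[0,0,0,0,0,0,1.5],[0,0,0,0,0,0,1.5],[0,0,0,0,0,0,1.5]]]' 40
```

```text
t: 24.73
position: [0.4151, -0.1265, 0.0342]
tool_rot: [0.456, -0.456, -0.54, 0.54]
force: [0.1, -0.2, 0.4]
grip_width: 0.377
t: 25.12
position: [0.4155, -0.1265, 0.0345]
tool_rot: [-0.456, 0.456, 0.54, -0.54]
force: [0.4, -0.9, 2.5]
grip_width: 0.262
```

View pics/s27.png

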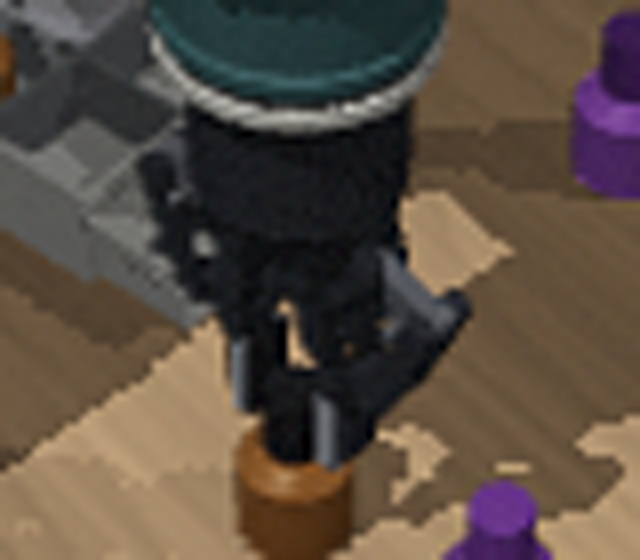

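```bash
python3 -m handwheel '[[[0,0,0.5,0,0,0,1.5],[0,0,1,0,0,0,1.5],[0,0,2,0,0,0,1.5],[0,0,3,0,0,0,1.5],[0,0,3,0,0,0,1.5],[0,0,2.5,0,0,0,1.5],[0,0,0,0,0,0,1.5]]]' 40
python3 -m handwheel '[[[0.5,2.5,0,0,0,0,1.5],[0.5,2.5,0,0,0,0,1.5],[0.5,2.5,0,0,0,0,1.5],[0.5,2.5,0,0,0,0,1.5],[0.5,2.5,0,0,0,0,1.5],[0.5,2.5,0,0,0,0,1.5],[0.5,2.5,0,0,0,0,1.5],[0,1,0,0,0,0,1.5],[0,0,0,0,0,0,1.5],[0,0,0,0,0,0,1.5]]]' 40
python3 - <<'E'
from h import *
s,M=tool()
print((org(-.032,-.064)[:2]-s['position'][:2])*100)
f=grab('side')
save(f,'s28.png',(140,100,340,280),4)
E
```

```text
t: 25.7
position: [0.4171, -0.1271, 0.1588]
tool_rot: [-0.455, 0.458, 0.542, -0.539]
force: [0.7, -0.1, -1.0]
grip_width: 0.262
t: 26.53
position: [0.45, 0.0582, 0.1544]
tool_rot: [0.456, -0.456, -0.54, 0.541]
force: [-0.2, -0.0, -0.7]
grip_width: 0.263
[0.02789508 0.00768491]
```

View pics/s28.png

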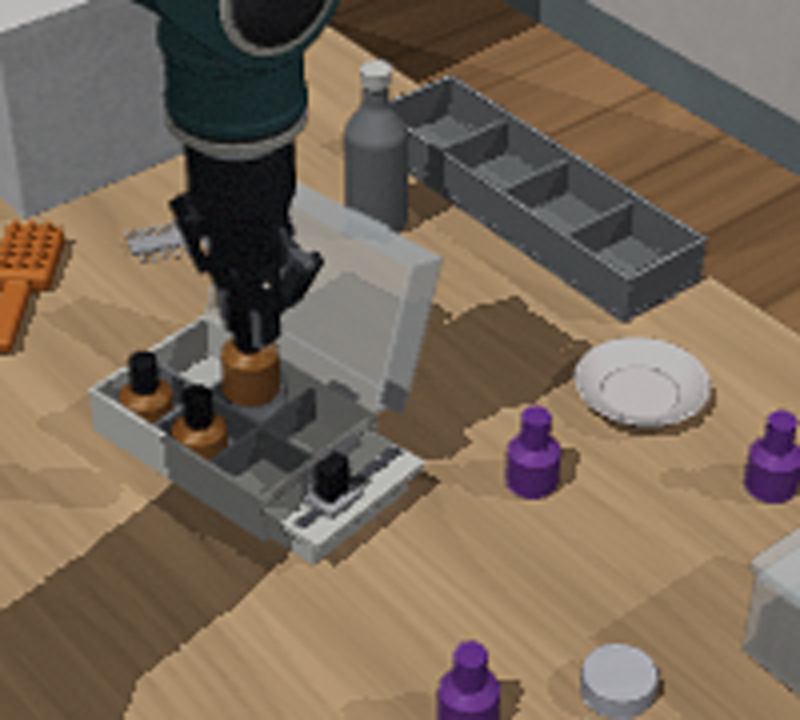

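```bash
python3 -m handwheel '[[[0,0.05,-1,0,0,0,1.5],[0,0,-2,0,0,0,1.5],[0,0,-2,0,0,0,1.5],[0,0,-2,0,0,0,1.5],[0,0,0,0,0,0,1.5]]]' 40
python3 - <<'E'
from h import *
s,M=tool()
print((org(-.032,-.064)[:2]-s['position'][:2])*100)
f=grab('side')
save(f,'s29.png',(140,130,250,230),7)
E
```

```text
t: 27.0
position: [0.4483, 0.0576, 0.0811]
tool_rot: [0.457, -0.456, -0.538, 0.541]
force: [-1.6, 0.2, -2.5]
grip_width: 0.267
[0.19838861 0.06733889]
```

View pics/s29.png

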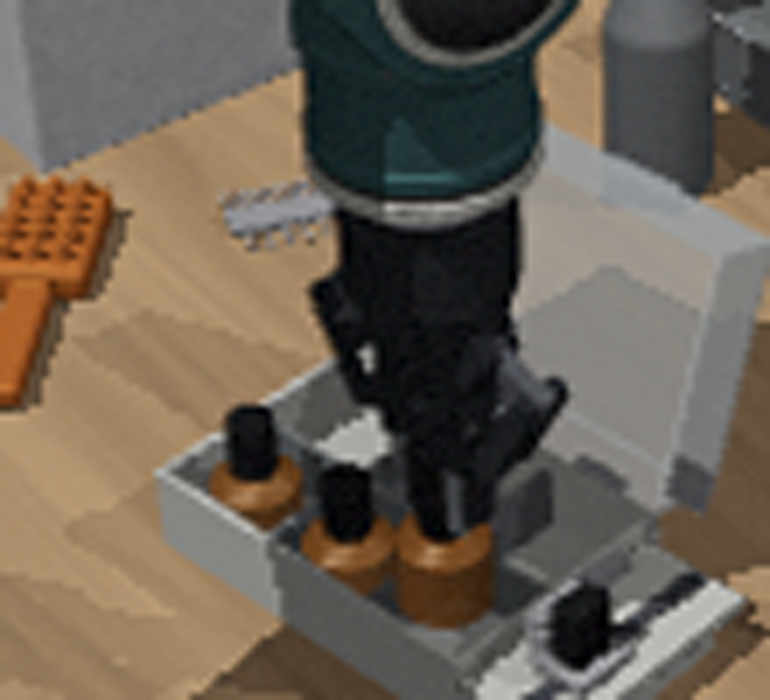

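```bash
python3 -m handwheel '[[[0.1,0,-1,0,0,0,1.5],[0,0,-1,0,0,0,1.5],[0,0,-1,0,0,0,1.5],[0,0,-0.7,0,0,0,1.5],[0,0,-0.3,0,0,0,1.5],[0,0,-0.15,0,0,0,1.5],[0,0,0,0,0,0,1.5]]]' 40
python3 -m handwheel '[[[0,0,0,0,0,0,2.5],[0,0,0,0,0,0,3.2],[0,0,0,0,0,0,3.4],[0,0,0,0,0,0,3.4]]]' 40; python3 -m handwheel '[[[0,0,1.5,0,0,0,3.4],[0,0,2,0,0,0,3.4],[0,0,2,0,0,0,3.4],[0,0,2,0,0,0,3.4],[0,0,2,0,0,0,3.4],[0,0,2,0,0,0,5],[0,0,2.5,0,0,0,6],[0,0,2,0,0,0,6]]]'
python3 -m handwheel '[[[-1,-3,0,0,0,0,6],[-1,-3,0,0,0,0,6],[-1,-3,0,0,0,0,6],[0,-3,0,0,0,0,6],[0,-3,0,0,0,0,6],[0,0,0,0,0,0,6]]]';python3 -c "
from h import *
f=grab('side');g=grab('top')
save(f,'s30.png',(140,130,250,230),7)
save(g,'t30.png',(180,140,360,270),4)
g['color']=cv2.medianBlur(g['color'],3)
for c,s in blobs(f,'cap',(150,180,230,230)): print(c,s,onz(f,*c,.0625).round(4))
for i in range(3): print(org(-.032,.064*(i-1)))"
```

```text
t: 27.63
position: [0.4513, 0.059, 0.0426]
tool_rot: [0.456, -0.456, -0.54, 0.54]
force: [-0.0, 0.5, -1.6]
grip_width: 0.26
t: 27.97
position: [0.4515, 0.0591, 0.043]
tool_rot: [-0.456, 0.456, 0.54, -0.54]
force: [-0.1, -0.8, -0.3]
grip_width: 0.396
t: 28.63
position: [0.4514, 0.0589, 0.2044]
tool_rot: [-0.456, 0.456, 0.54, -0.54]
force: [0.8, 0.4, 0.4]
grip_width: 0.7
t: 29.13
position: [0.4209, -0.0957, 0.2033]
tool_rot: [-0.457, 0.458, 0.539, -0.539]
force: [-0.4, 0.3, -0.4]
grip_width: 0.703
[219.08 185.28] [208 180  22  17 144] [0.5611 0.1288 0.0625]
[175.73 193.  ] [172 188   8  11  67] [0.4282 0.1846 0.0625]
[188.22 200.7 ] [183 194  11  13  83] [0.4383 0.1283 0.0625]
[195.18 197.  ] [194 195   3   5  11] [0.4657 0.1293 0.0625]
[215.76 202.58] [213 198   6  10  33] [0.5009 0.0666 0.0625]
[204.78 210.24] [197 203  19  15 125] [0.453  0.0591 0.0625]
[222.56 219.11] [218 213  12  13  97] [ 0.4717 -0.0071  0.0625]
[195.4 215. ] [194 214   4   4  10] [0.418  0.0595 0.0625]
[217.56 228.33] [215 227   6   3   9] [ 0.436  -0.0293  0.0625]
[0.45025202 0.0582503  0.        ]
[0.43955052 0.12134925 0.        ]
[0.42884903 0.18444821 0.        ]
```

View pics/s30.png

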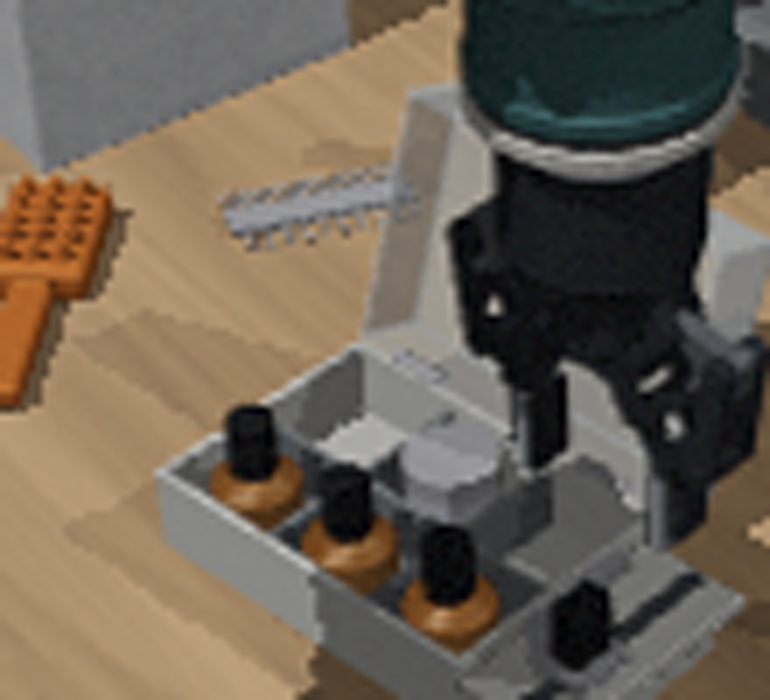

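View pics/t30.png

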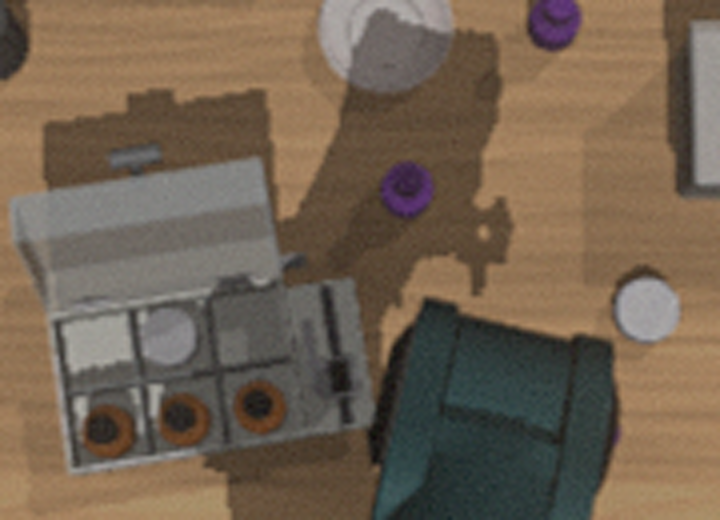

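```bash
python3 -m handwheel '[[[2.1,2.5,0.4,0,0,0,6],[2.1,2.5,0.4,0,0,0,6],[2.1,2.5,0.4,0,0,0,6],[2.1,2.5,0.4,0,0,0,6],[2.1,2.5,0.4,0,0,0,6],[2.1,2.5,0.4,0,0,0,6],[2.1,2.5,0.4,0,0,0,6],[2.1,2.5,0,0,0,0,6],[2.1,2.5,0,0,0,0,6],[2.1,2.5,0,0,0,0,6]]]';python3 -m handwheel '[[[0,0,0,0,0,0,6],[0,0,0,0,0,0,6]]]';python3 - <<'E'
from h import *
s,M=tool(); print((np.array([.6335,.1565])-s['position'][:2])*100,np.arctan2(M[1,0],M[0,0]))
E
```

```text
t: 30.07
position: [0.6315, 0.1621, 0.2304]
tool_rot: [0.456, -0.455, -0.541, 0.541]
force: [0.4, 0.2, 0.5]
grip_width: 0.702
t: 30.23
position: [0.6311, 0.1618, 0.2296]
tool_rot: [0.455, -0.455, -0.541, 0.542]
force: [0.1, -0.7, 0.0]
grip_width: 0.705
[ 0.24230393 -0.52690701] 1.7426224180923164
```

```bash
python3 -m handwheel '[[[0.3,-0.5,0,0,0,0,6],[0,0,-2,0,0,0,6],[0,0,-2,0,0,0,6],[0,0,-2,0,0,0,6],[0,0,-1.5,0,0,0,6],[0,0,0,0,0,0,6],[0,0,0,0,0,0,6]]]';python3 - <<'E'
from h import *
s,M=tool(); print((np.array([.6335,.1565])-s['position'][:2])*100)
f=grab('side'); save(f,'s31.png',(190,110,260,180),8)
f=grab('top'); save(f,'t31.png',(190,150,260,220),8)
E
```

```text
t: 30.82
position: [0.6339, 0.1533, 0.156]
tool_rot: [0.457, -0.456, -0.54, 0.54]
force: [-0.2, -0.4, 1.2]
grip_width: 0.705
[-0.04339025  0.32313433]
```

View pics/s31.png

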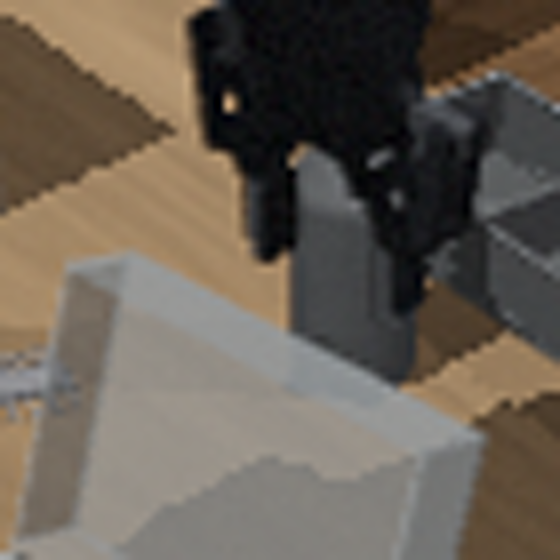

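View pics/t31.png

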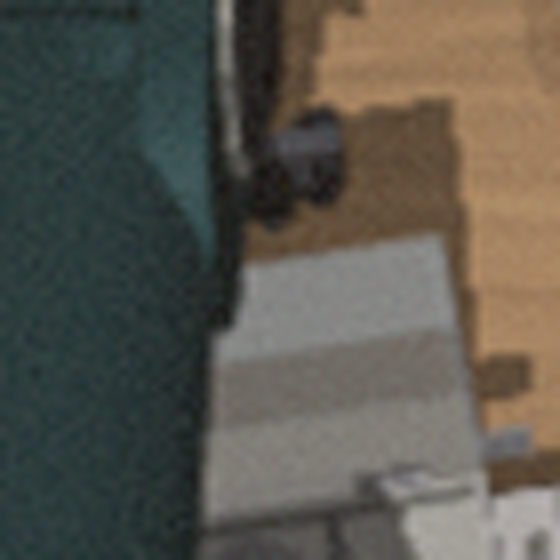

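Handle stem is hinted near (335,370) behind the flap; lower into the earlier release pose and close.

```bash
python3 -m handwheel '[[[0,0.3,-1.5,0,0,0,6],[0,0,-1.5,0,0,0,6],[0,0,-1,0,0,0,6],[0,0,-0.6,0,0,0,6],[0,0,0,0,0,0,6]]]' 40;python3 -m handwheel '[[[0,0,0,0,0,0,4.5],[0,0,0,0,0,0,3],[0,0,0,0,0,0,3],[0,0,0,0,0,0,3],[0,0,0,0,0,0,3]]]' 40;python3 - <<'E'
from h import *
f=grab('side'); save(f,'s32.png',(190,110,260,180),8)
E
```

```text
t: 31.33
position: [0.634, 0.1568, 0.1092]
tool_rot: [0.456, -0.456, -0.54, 0.541]
force: [-0.3, 0.3, -0.8]
grip_width: 0.702
t: 31.75
position: [0.6348, 0.1569, 0.1109]
tool_rot: [-0.456, 0.457, 0.541, -0.54]
force: [-1.5, -1.2, 7.2]
grip_width: 0.451
```

View pics/s32.png

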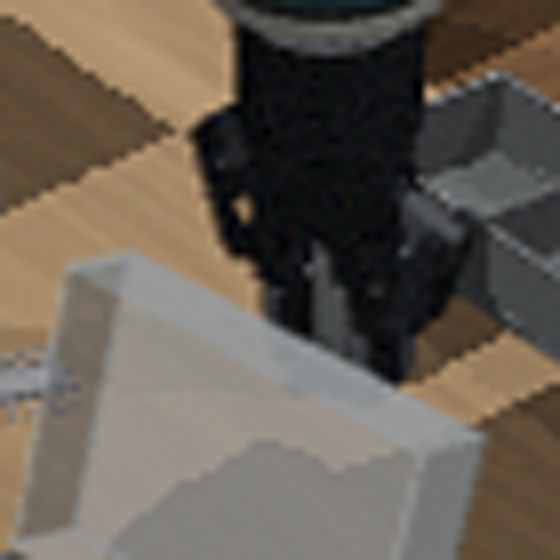

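```bash
python3 -m handwheel '[[[-0.87,-0.15,0.98,0,0,0,3],[-0.96,-0.16,0.89,0,0,0,3],[-1.05,-0.18,0.79,0,0,0,3],[-1.12,-0.19,0.68,0,0,0,3],[-1.18,-0.2,0.56,0,0,0,3],[-1.23,-0.21,0.44,0,0,0,3],[-1.27,-0.21,0.31,0,0,0,3],[-1.29,-0.22,0.18,0,0,0,3],[-1.3,-0.22,0.05,0,0,0,3]]]' 40
python3 - <<'E'
from h import *
f=grab('side'); save(f,'s33.png',(140,90,270,230),5)
E
```

```text
t: 32.55
position: [0.5311, 0.1389, 0.1589]
tool_rot: [0.456, -0.457, -0.54, 0.54]
force: [2.2, -2.5, -8.9]
grip_width: 0.439
```

View pics/s33.png

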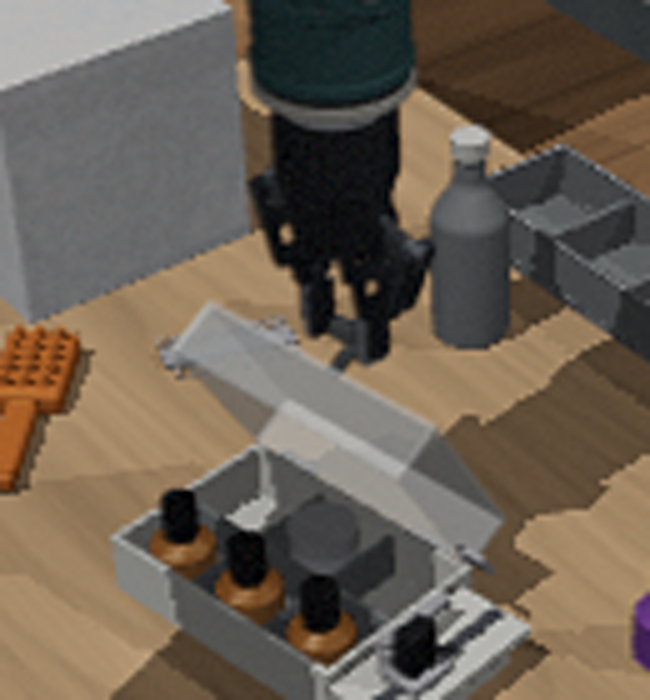

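```bash
python3 -m handwheel '[[[-1.3,-0.22,-0.12,0,0,0,3],[-1.28,-0.22,-0.25,0,0,0,3],[-1.26,-0.21,-0.38,0,0,0,3],[-1.22,-0.21,-0.5,0,0,0,3],[-1.17,-0.2,-0.62,0,0,0,3],[-1.1,-0.19,-0.75,0,0,0,3],[-1.03,-0.17,-0.86,0,0,0,3],[0,0,0,0,0,0,3]]]' 40
python3 - <<'E'
from h import *
f=grab('side'); save(f,'s34.png',(140,90,270,230),5)
E
```

```text
t: 33.27
position: [0.4462, 0.1241, 0.1232]
tool_rot: [0.457, -0.456, -0.54, 0.541]
force: [-3.9, -8.7, 7.2]
grip_width: 0.437
```

View pics/s34.png

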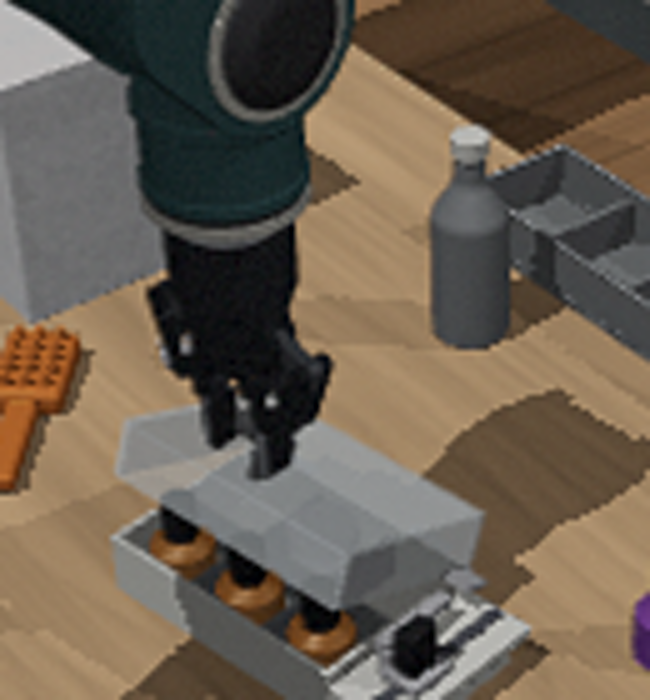

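```bash
python3 -m handwheel '[[[-0.85,-0.15,-0.9,0,0,0,3],[-0.7,-0.12,-1.0,0,0,0,3],[-0.4,-0.07,-1.0,0,0,0,3],[0,0,-0.3,0,0,0,3],[0,0,0,0,0,0,3],[0,0,0,0,0,0,3]]]' 40
python3 - <<'E'
from h import *
f=grab('side'); save(f,'s35.png',(155,120,255,240),6)
E
```

```text
t: 33.82
position: [0.4257, 0.1204, 0.0914]
tool_rot: [0.458, -0.455, -0.538, 0.542]
force: [-24.6, -11.2, 22.9]
grip_width: 0.436
```

View pics/s35.png

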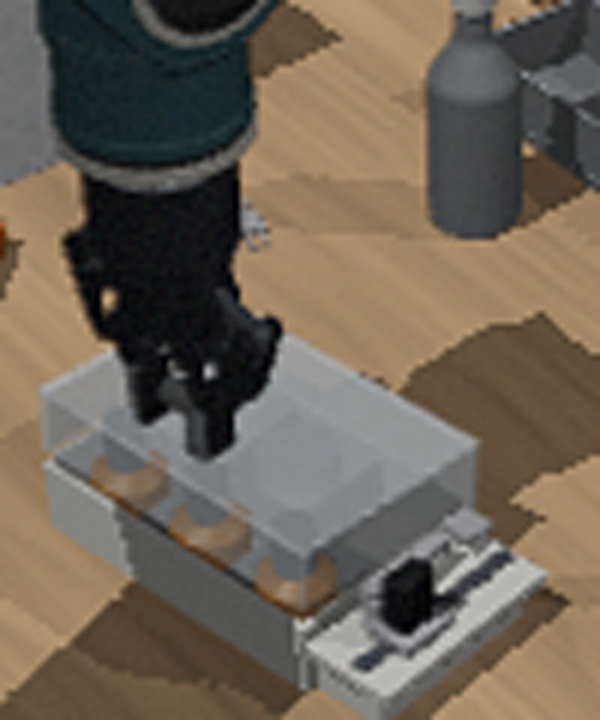

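```bash
python3 -m handwheel '[[[0,0,0,0,0,0,4.5],[0,0,0,0,0,0,5.5],[0,0,0,0,0,0,6],[0,0,0,0,0,0,6],[0,0,1,0,0,0,6],[0,0,2,0,0,0,6],[0,0,2,0,0,0,6],[0,0,2,0,0,0,6],[0,0,2,0,0,0,6]]]' 40
python3 - <<'E'
from h import *
f=grab('side'); save(f,'s36.png',(155,120,255,240),6)
E
```

```text
t: 34.62
position: [0.4286, 0.1218, 0.1835]
tool_rot: [-0.456, 0.456, 0.54, -0.54]
force: [0.4, -0.4, 0.4]
grip_width: 0.703
```

View pics/s36.png

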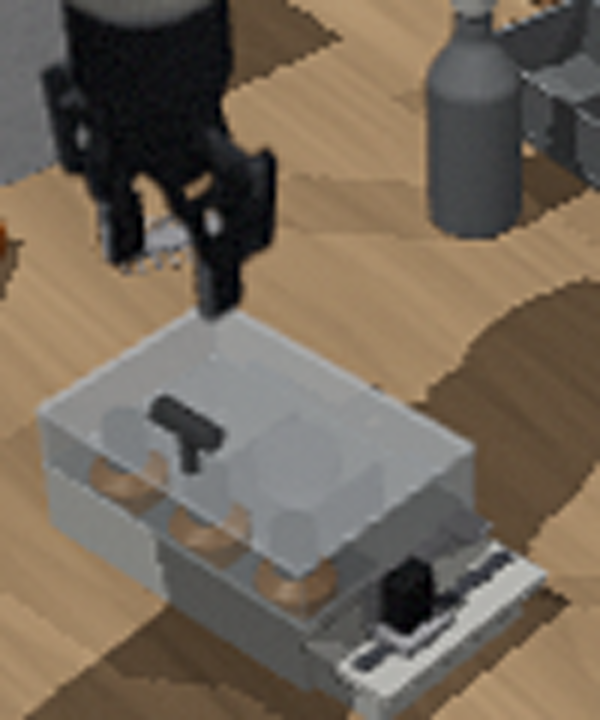

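Run:
```python
from h import *
f=grab('side');g=grab('top')
Rm=np.array([[np.cos(YAW),np.sin(YAW)],[-np.sin(YAW),np.cos(YAW)]])
for c,s in blobs(f,'cap',(212,205,235,235)):
    p=onz(f,*c,.060); print(c,s,p, Rm@(p[:2]-C0))
s,M=tool();print(s['position'])
for x in(-.08,-.07): print(x,org(x,-.132),(org(x,-.132)[:2]-s['position'][:2])*100)
save(f,'s37.png',(195,195,255,245),12)
save(g,'t37.png',(235,200,285,250),11)
```

```text
[222.7  218.95] [218 213  13  13  98] [ 0.4740001  -0.00464094  0.06      ] [-0.01910236 -0.12997674]
[0.42925499 0.12241208 0.18341756]
-0.08 [ 0.41429814 -0.01681846  0.        ] [ -1.49568481 -13.92305455]
-0.07 [ 0.42415735 -0.01514635  0.        ] [ -0.50976365 -13.75584371]
```

View pics/s37.png

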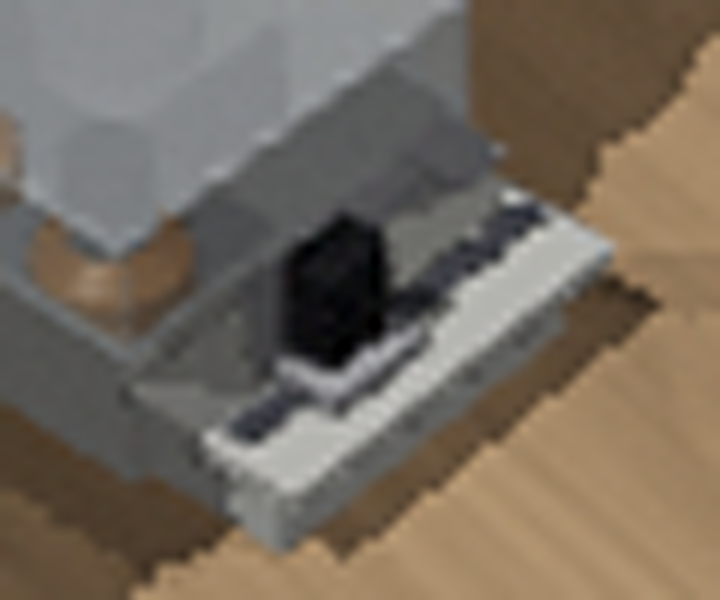

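View pics/t37.png

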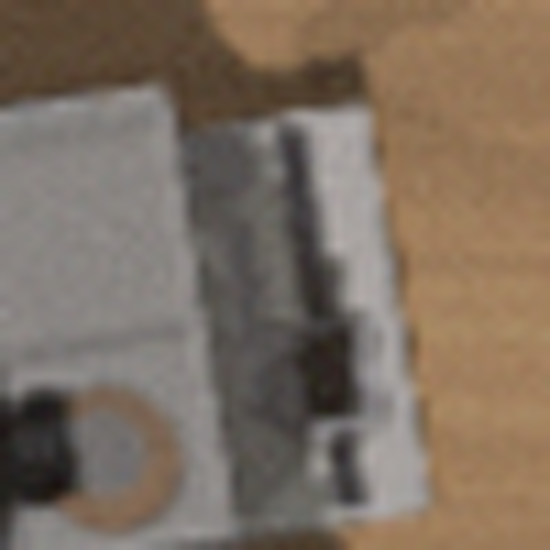

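```bash
python3 -m handwheel '[[[0,-2,0,0,0,0,3],[0,-2.5,0,0,0,0,1],[0,-2.5,0,0,0,0,0],[0,-2.5,0,0,0,0,0],[0,-2.5,0,0,0,0,0],[-0.3,-1.7,0,0,0,0,0],[0,0,-2,0,0,0,0],[0,0,-2,0,0,0,0],[0,0,-2,0,0,0,0],[0,0,-2,0,0,0,0]]]' 20
python3 -m handwheel '[[[0,0,-1,0,0,0,0],[0,0,0,0,0,0,0]]]' 20
python3 - <<'E'
from h import *
f=grab('side')
s,M=tool()
Rm=np.array([[np.cos(YAW),np.sin(YAW)],[-np.sin(YAW),np.cos(YAW)]]);print(Rm@(s['position'][:2]-C0))
save(f,'s38.png',(190,170,260,240),9)
E
```

```text
t: 35.6
position: [0.4251, -0.0152, 0.1006]
tool_rot: [0.456, -0.456, -0.54, 0.54]
force: [1.1, 0.6, -0.7]
grip_width: 0.007
t: 35.77
position: [0.4242, -0.0153, 0.0901]
tool_rot: [0.457, -0.456, -0.539, 0.541]
force: [-0.4, 0.6, 0.4]
grip_width: 0.0
[-0.06931024 -0.13232516]
```

View pics/s38.png

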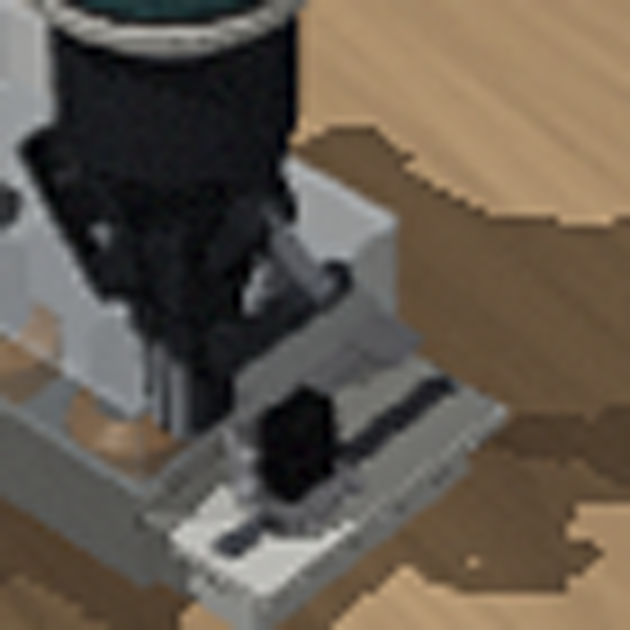

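```bash
python3 - <<'E'
from h import *
f=grab('side');p=bot.state()['position']
for d in(-.011,0,.01,.02): print(d,((proj(f,p+[0,0,d])-[190,170])*9).round())
E
python3 -m handwheel '[[[0,0,-1,0,0,0,0],[0,0,-1,0,0,0,0],[0,0,0,0,0,0,0]]]' 20
python3 - <<'E'
from h import *
f=grab('side')
save(f,'s39.png',(190,170,260,240),9)
p=bot.state()['position']
for d in(-.011,0,.01,.02): print(d,((proj(f,p+[0,0,d])-[190,170])*9).round())
E
```

```text
-0.011 [195. 475.]
0 [194. 451.]
0.01 [193. 429.]
0.02 [192. 406.]
t: 36.12
position: [0.425, -0.0148, 0.0706]
tool_rot: [0.456, -0.456, -0.54, 0.541]
force: [-0.4, -0.6, -0.9]
grip_width: 0.001
-0.011 [196. 521.]
0 [195. 497.]
0.01 [194. 475.]
0.02 [193. 453.]
```

View pics/s39.png

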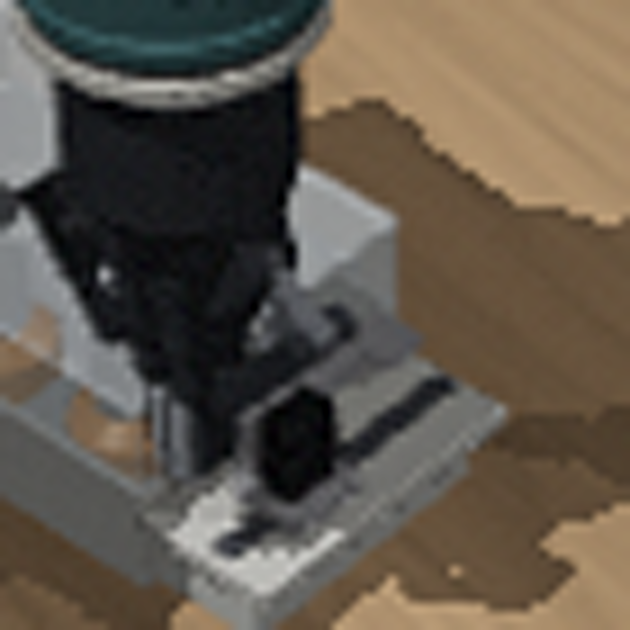

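```bash
python3 -m handwheel '[[[0,0,-1,0,0,0,0],[0,0,-1,0,0,0,0],[0,0,-0.5,0,0,0,0],[0,0,0,0,0,0,0]]]' 20
python3 - <<'E'
from h import *
f=grab('side')
save(f,'s40.png',(190,170,260,240),9)
E
```

```text
t: 36.5
position: [0.4248, -0.0152, 0.0455]
tool_rot: [0.457, -0.456, -0.54, 0.541]
force: [0.0, 0.8, -0.1]
grip_width: 0.002
```

View pics/s40.png

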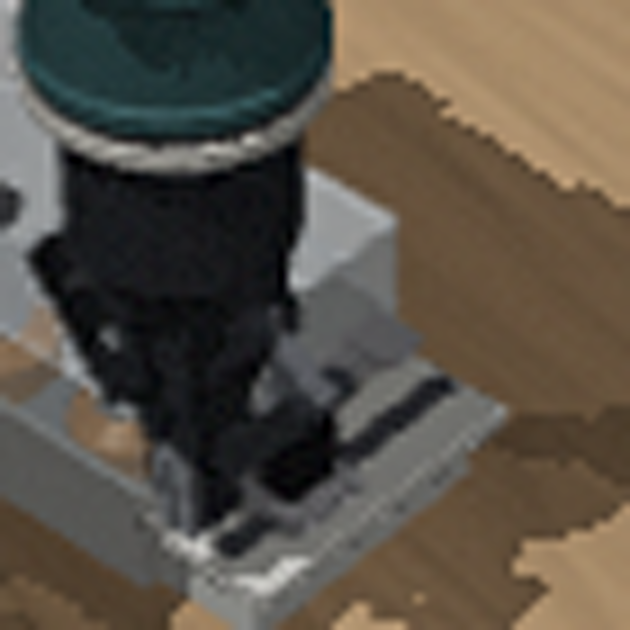

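```bash
python3 -m handwheel '[[[0.99,0.17,0,0,0,0,0],[0.99,0.17,0,0,0,0,0],[0.99,0.17,0,0,0,0,0],[0,0,0,0,0,0,0]]]' 20
python3 -m handwheel '[[[0.99,0.17,0,0,0,0,0],[0.99,0.17,0,0,0,0,0],[0.99,0.17,0,0,0,0,0],[0,0,0,0,0,0,0]]]' 20
python3 - <<'E'
from h import *
f=grab('side')
save(f,'s41.png',(190,160,270,240),8)
E
```

```text
t: 36.88
position: [0.4577, -0.0094, 0.0471]
tool_rot: [-0.455, 0.456, 0.541, -0.54]
force: [-1.2, 0.6, -0.5]
grip_width: 0.001
t: 37.22
position: [0.4843, -0.0049, 0.0462]
tool_rot: [0.457, -0.455, -0.539, 0.541]
force: [-4.5, 1.5, -0.2]
grip_width: -0.006
```

View pics/s41.png

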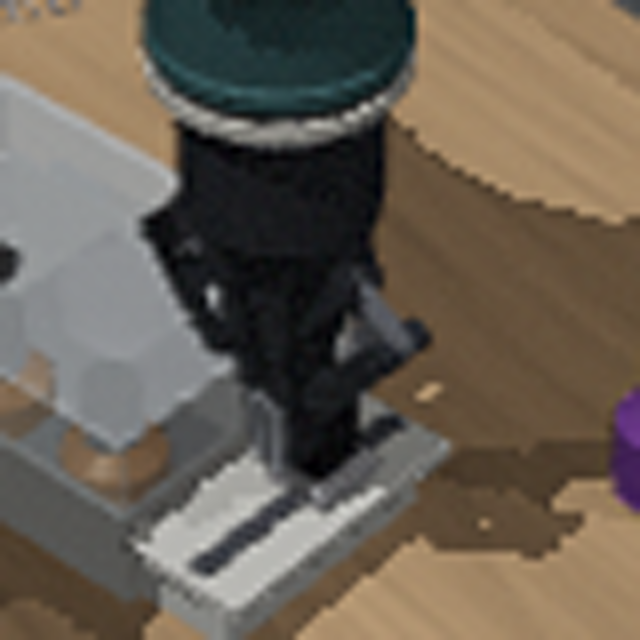

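```bash
python3 -m handwheel '[[[0.4,0.07,0,0,0,0,0],[0.3,0.05,0,0,0,0,0],[0.2,0.03,0,0,0,0,0],[0,0,0,0,0,0,0]]]' 20
python3 -m handwheel '[[[0.3,0.05,0,0,0,0,0],[0,0,0,0,0,0,0],[0,0,0,0,0,0,0]]]' 20
```

```text
t: 37.6
position: [0.4852, -0.0045, 0.0448]
tool_rot: [0.462, -0.452, -0.536, 0.544]
force: [-58.5, -8.6, 41.7]
grip_width: -0.002
t: 37.85
position: [0.4854, -0.0045, 0.0442]
tool_rot: [0.463, -0.45, -0.535, 0.545]
force: [-74.5, -11.1, 45.9]
grip_width: 0.004
```

```bash
python3 -m handwheel '[[[-0.8,-0.13,0,0,0,0,0],[-0.8,-0.13,0,0,0,0,0],[-1,-0.17,0,0,0,0,0],[0,0,0,0,0,0,0]]]' 20
python3 -m handwheel '[[[0,0,2,0,0,0,0],[0,0,2,0,0,0,0],[0,0,3,0,0,0,0],[0,0,3,0,0,0,0],[0,0,3,0,0,0,0],[-2,-2,2,0,0,0,0],[-2,-3,2,0,0,0,0],[-2,-3,0,0,0,0,0],[0,-3,0,0,0,0,0],[0,-3,0,0,0,0,0]]]' 20
python3 - <<'E'
from h import *
f=grab('side');g=grab('top')
save(f,'s42.png',(150,160,270,250),6)
save(g,'t42.png',(180,190,280,265),7)
Rm=np.array([[np.cos(YAW),np.sin(YAW)],[-np.sin(YAW),np.cos(YAW)]])
for c,s in blobs(f,'cap',(205,195,250,235)):
    p=onz(f,*c,.060); print(c,s, Rm@(p[:2]-C0))
E
```

```text
t: 38.18
position: [0.47, -0.0072, 0.0468]
tool_rot: [-0.456, 0.456, 0.54, -0.54]
force: [0.8, 0.8, -0.4]
grip_width: -0.004
t: 39.02
position: [0.4111, -0.148, 0.2179]
tool_rot: [-0.455, 0.456, 0.542, -0.539]
force: [1.5, 1.5, -0.1]
grip_width: 0.004
[237.98 199.39] [229 195  21  16 141] [ 0.07973569 -0.10466243]
[230.62 214.01] [226 209  14  11  89] [ 0.01327897 -0.13317193]
[220.26 226.37] [214 222  14  10  35] [-0.04752611 -0.14647166]
```

View pics/s42.png

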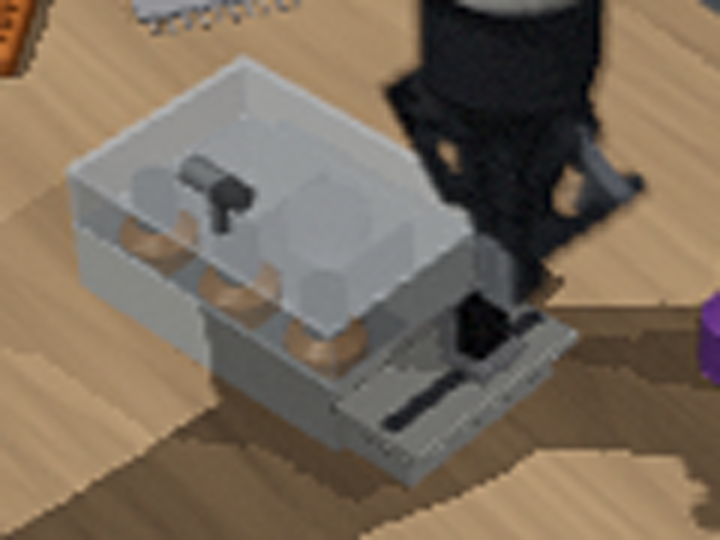

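View pics/t42.png

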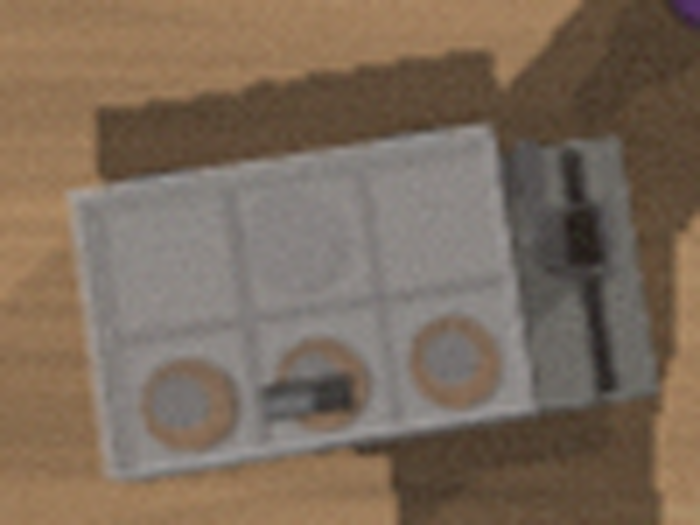

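Run:
```python
from h import *
f=grab('side');g=grab('top')
save(f,'s43.png',(215,190,265,240),12)
save(g,'t43.png',(245,200,285,250),12)
Rm=np.array([[np.cos(YAW),np.sin(YAW)],[-np.sin(YAW),np.cos(YAW)]])
for z in(.076,.07): 
  for u,v in((264.8,233.6),(262.9,223.9)): print(z,Rm@(onz(g,u,v,z)[:2]-C0))
```

```text
0.076 [-0.02162356 -0.13138777]
0.076 [ 0.01000069 -0.13013749]
0.07 [-0.0212188 -0.1314124]
0.07 [ 0.01053707 -0.13015692]
```

View pics/s43.png

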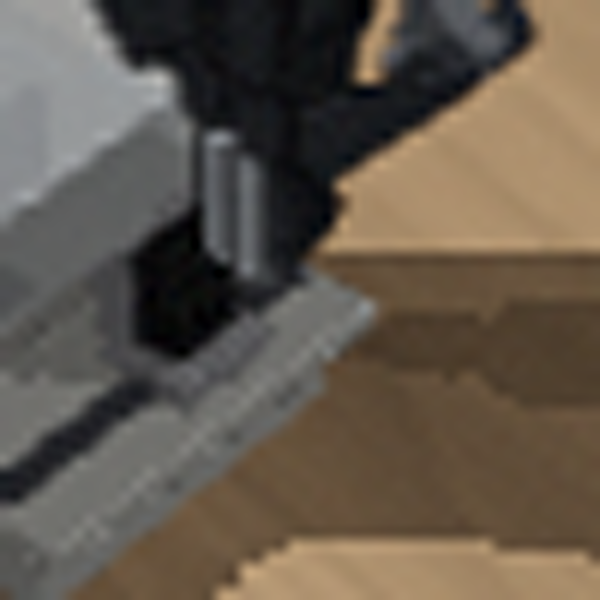

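View pics/t43.png

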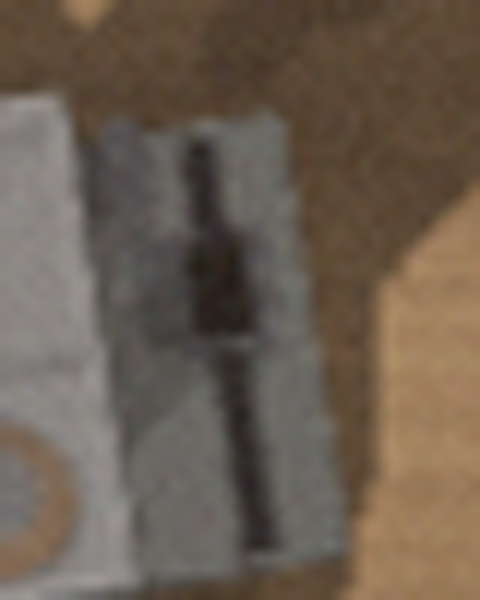

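```bash
python3 -m handwheel '[[[1,-3,0,0,0,0,0],[1,-3,0,0,0,0,0],[1,-3,0,0,0,0,0],[1,-3,0,0,0,0,0],[0,-3,0,0,0,0,0],[0,0,0,0,0,0,0],[0,0,0,0,0,0,0]]]' 20
python3 - <<'E'
from h import *
f=grab('side');g=grab('top')
save(f,'s44.png',(155,165,255,240),8)
save(g,'t44.png',(185,200,280,265),8)
print(bot.state()['qpos'])
E
```

```text
t: 39.8
position: [0.451, -0.2977, 0.2164]
tool_rot: [0.457, -0.456, -0.54, 0.54]
force: [-0.0, 0.6, -0.3]
grip_width: 0.002
[-0.20184268  0.3704194   0.90690742  1.8466686  -0.32878817  1.08371537
  2.56976474]
```

View pics/s44.png

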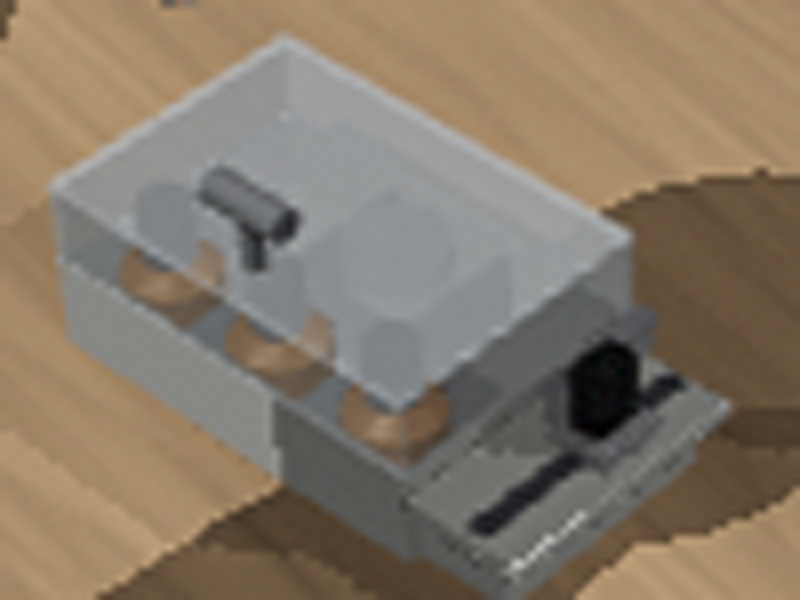

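View pics/t44.png

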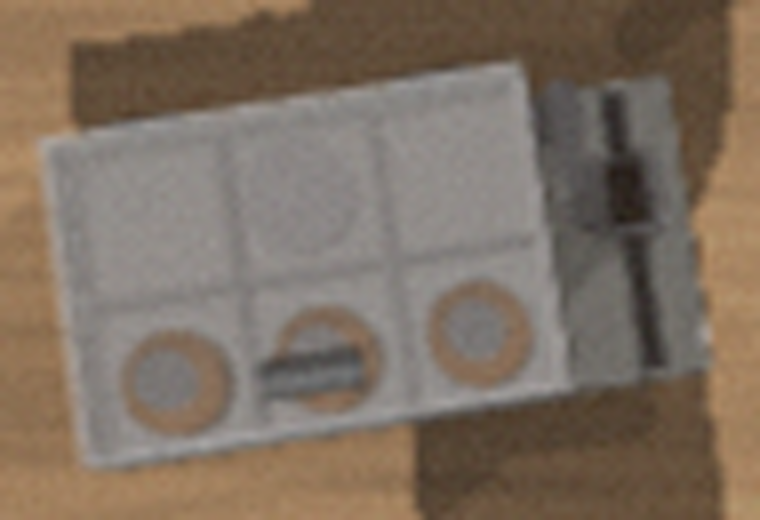

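Run:
```python
from h import *
g=grab('top');f=grab('side')
Rm=np.array([[np.cos(YAW),np.sin(YAW)],[-np.sin(YAW),np.cos(YAW)]])
P=lambda F,o,k,p,z:(Rm@(onz(F,o[0]+p[0]/k,o[1]+p[1]/k,z)[:2]-C0)*1e3).round(1)
print('slot top',P(g,(185,200),8,(612,92),.036),P(g,(185,200),8,(657,367),.036))
print('slot side',P(f,(155,165),8,(680,380),.036),P(f,(155,165),8,(475,527),.036))
print('ledge ends top',P(g,(185,200),8,(665,80),.036),P(g,(185,200),8,(712,370),.036))
print('grip side init',P(f,(155,165),8,(545,435),.06),'now',P(f,(155,165),8,(603,390),.06))
# grip bottom front corner side view
print('grip top init',P(g,(185,200),8,(642,268),.076),'now',P(g,(185,200),8,(629,193),.076))
```

```text
slot top [  54.9 -132. ] [ -59.7 -132.9]
slot side [  57.2 -133.2] [ -56.1 -129.3]
ledge ends top [  56.5 -154.4] [ -64.3 -154.9]
grip side init [ -19.6 -132.2] now [  13.6 -131.8]
grip top init [ -21.5 -132.9] now [   8.9 -132.3]
```

```bash
python3 -m handwheel '[[[0,1,0,0,0,-0.12,0],[0,1,0,0,0,-0.12,0],[0,1,0,0,0,-0.12,0],[0,1,0,0,0,-0.12,0],[0,1,0,0,0,-0.12,0],[0,1,0,0,0,-0.12,0],[0,1,0,0,0,-0.12,0],[0,1,0,0,0,-0.12,0],[0,1,0,0,0,-0.12,0],[0,1,0,0,0,-0.12,0]]]' 20
python3 -m handwheel '[[[0,1,0,0,0,-0.12,0],[0,1,0,0,0,-0.12,0],[0,1,0,0,0,-0.12,0],[0,0,0,0,0,0,0],[0,0,0,0,0,0,0]]]' 20
python3 - <<'E'
from h import *
s,M=tool(); print(np.arctan2(M[1,0],M[0,0]),M[:,1],s['qpos'])
print((org(-.035,-.134)[:2]-s['position'][:2])*100)
E
```

```text
t: 40.83
position: [0.4512, -0.1952, 0.2167]
tool_rot: [0.682, -0.682, -0.187, 0.187]
force: [0.8, -0.4, 0.6]
grip_width: 0.001
t: 41.25
position: [0.4512, -0.1659, 0.2168]
tool_rot: [0.704, -0.704, -0.066, 0.065]
force: [-0.7, -0.2, 0.1]
grip_width: -0.003
0.18547836928038736 [ 3.91395977e-04  9.65413018e-04 -9.99999457e-01] [-0.73086831  0.33522796  1.22774269  1.98545075 -0.36249833  1.06845132
  0.84445436]
[ 0.78196083 15.46031835]
```

```bash
python3 -m handwheel '[[[0.2,1.5,0,0,0,0,0],[0.2,1.5,0,0,0,0,0],[0.2,1.5,0,0,0,0,0]]]' 20
python3 -c "
from h import *
print(bot.state()['qpos'])"
```

```text
t: 41.5
position: [0.4569, -0.1219, 0.2169]
tool_rot: [0.704, -0.704, -0.065, 0.065]
force: [0.7, 0.1, -0.6]
grip_width: -0.002
[-0.84137341  0.30555904  1.22904183  2.00269116 -0.33163318  1.05767164
  0.72368302]
```

```bash
python3 -m handwheel '[[[0,2,0,0,0,0,0],[0,2,0,0,0,0,0],[0,2,0,0,0,0,0],[0,2,0,0,0,0,0],[0,2,0,0,0,0,0],[0,1,0,0,0,0,0],[0,0,0,0,0,0,0]]]' 20
python3 - <<'E'
from h import *
s,M=tool(); print(np.arctan2(M[1,0],M[0,0]),M[:,1],s['qpos'])
print((org(-.035,-.134)[:2]-s['position'][:2])*100)
E
```

```text
t: 42.08
position: [0.457, -0.0104, 0.2167]
tool_rot: [0.704, -0.704, -0.065, 0.065]
force: [0.4, -0.3, -0.1]
grip_width: -0.004
0.18535394394474297 [-8.66889048e-05  4.41326101e-04 -9.99999899e-01] [-1.11555922  0.24001929  1.22736839  2.0366876  -0.26333375  1.03829137
  0.42389365]
[ 0.19709295 -0.08993807]
```

```bash
python3 -m handwheel '[[[0,0,-2,0,0,0,0],[0,0,-2,0,0,0,0],[0,0,-2,0,0,0,0],[0,0,-2,0,0,0,0],[0,0,-2,0,0,0,0],[0,0,-2,0,0,0,0],[0,0,-2,0,0,0,0],[0,0,0,0,0,0,0]]]' 20
python3 - <<'E'
from h import *
s,M=tool(); print(s['qpos'])
print((org(-.035,-.134)[:2]-s['position'][:2])*100)
f=grab('side');save(f,'s45.png',(190,150,270,240),7)
E
```

```text
t: 42.75
position: [0.4554, -0.0135, 0.0744]
tool_rot: [-0.704, 0.705, 0.062, -0.065]
force: [-0.5, -0.5, -1.0]
grip_width: -0.003
[-0.81090204  0.49205067  0.94161318  2.15874795 -0.57868247  0.76913733
  0.68984616]
[0.35718011 0.22628251]
```

View pics/s45.png

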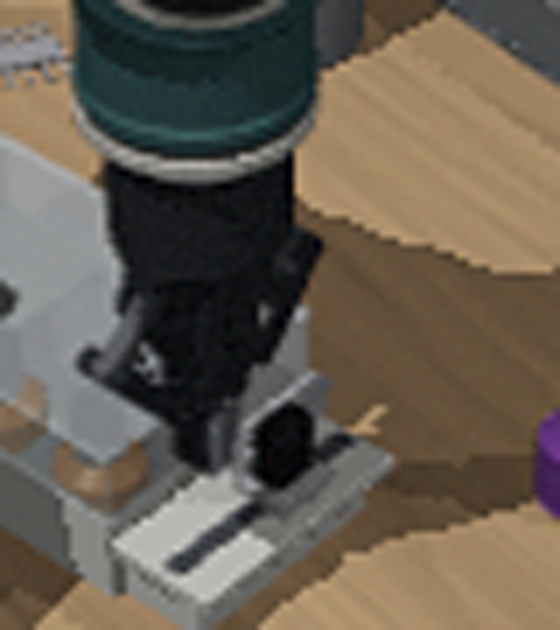

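```bash
python3 -m handwheel '[[[0,0.2,-1,0,0,0,0],[0,0,-1,0,0,0,0],[0,0,-0.3,0,0,0,0],[0,0,0,0,0,0,0]]]' 20
python3 - <<'E'
from h import *
s,M=tool()
Rm=np.array([[np.cos(YAW),np.sin(YAW)],[-np.sin(YAW),np.cos(YAW)]]);print(Rm@(s['position'][:2]-C0))
f=grab('side');save(f,'s46.png',(190,150,270,240),7)
E
```

```text
t: 43.13
position: [0.4567, -0.0101, 0.0534]
tool_rot: [-0.704, 0.704, 0.063, -0.064]
force: [-0.3, 0.4, -0.3]
grip_width: 0.0
[-0.03708015 -0.13241629]
```

View pics/s46.png

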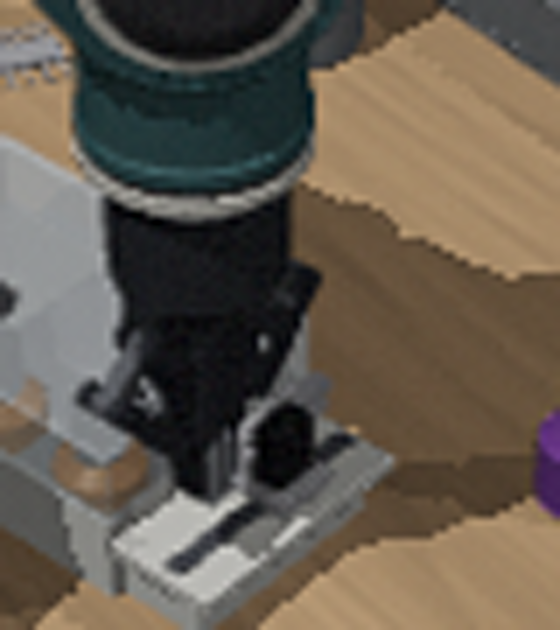

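```bash
python3 -m handwheel '[[[0.8,0.13,0,0,0,0,0],[0.8,0.13,0,0,0,0,0],[0.4,0.07,0,0,0,0,0],[0,0,0,0,0,0,0]]]' 20
python3 -m handwheel '[[[0.3,0.05,0,0,0,0,0],[0,0,0,0,0,0,0]]]' 20
python3 -m handwheel '[[[0.3,0.05,0,0,0,0,0],[0,0,0,0,0,0,0]]]' 20
```

```text
t: 43.52
position: [0.4783, -0.0065, 0.054]
tool_rot: [-0.704, 0.704, 0.064, -0.063]
force: [-0.4, 0.1, -0.2]
grip_width: 0.005
t: 43.68
position: [0.4803, -0.0062, 0.0538]
tool_rot: [-0.704, 0.704, 0.063, -0.063]
force: [0.2, 0.3, -0.4]
grip_width: -0.001
t: 43.85
position: [0.4833, -0.0057, 0.0538]
tool_rot: [-0.704, 0.704, 0.063, -0.063]
force: [0.3, 0.1, 0.0]
grip_width: -0.001
```

```bash
python3 -m handwheel '[[[0.3,0.05,0,0,0,0,0],[0,0,0,0,0,0,0]]]' 20
python3 -m handwheel '[[[0.3,0.05,0,0,0,0,0],[0,0,0,0,0,0,0]]]' 20
python3 -m handwheel '[[[0.3,0.05,0,0,0,0,0],[0,0,0,0,0,0,0]]]' 20
python3 - <<'E'
from h import *
f=grab('side');save(f,'s47.png',(190,150,270,240),7)
E
```

```text
t: 44.02
position: [0.4863, -0.0051, 0.0538]
tool_rot: [-0.704, 0.704, 0.063, -0.063]
force: [0.6, -0.4, -0.5]
grip_width: 0.004
t: 44.18
position: [0.4888, -0.0048, 0.0536]
tool_rot: [-0.704, 0.704, 0.063, -0.064]
force: [-1.6, -0.5, 0.6]
grip_width: 0.002
t: 44.35
position: [0.4894, -0.0047, 0.0532]
tool_rot: [0.705, -0.704, -0.061, 0.065]
force: [-17.0, -1.7, 11.0]
grip_width: 0.001
```

View pics/s47.png

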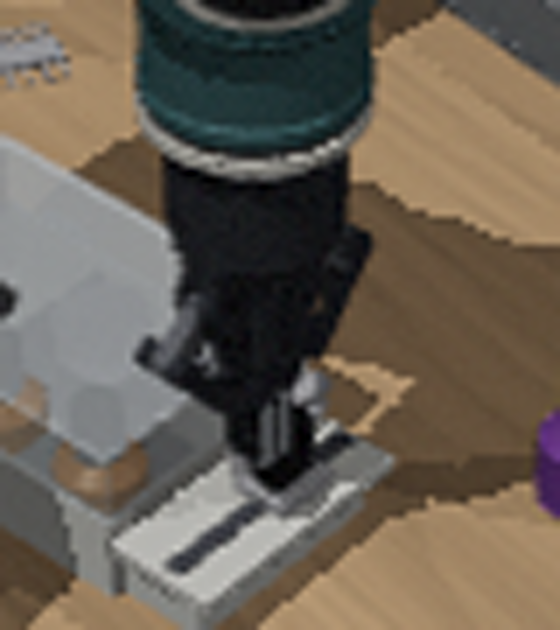

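```bash
python3 -m handwheel '[[[-1,-0.17,0,0,0,0,0],[-1,-0.17,0,0,0,0,0],[-1,-0.17,0,0,0,0,0],[0,0,2,0,0,0,0],[0,0,3,0,0,0,0],[0,0,3,0,0,0,0],[0,0,3,0,0,0,0],[0,0,3,0,0,0,0],[0,0,3,0,0,0,0],[0,0,0,0,0,0,0]]]' 20
python3 -m handwheel '[[[-1,3,1,0,0,0,0],[-1,3,1,0,0,0,0],[-1,3,1,0,0,0,0],[-1,3,1,0,0,0,0],[-1,3,1,0,0,0,0],[-1,3,1,0,0,0,0],[-1,3,0,0,0,0,0],[-1,3,0,0,0,0,0],[-1,3,0,0,0,0,0],[-1,3,0,0,0,0,0]]]' 20
python3 - <<'E'
from h import *
print(bot.state()['qpos'])
f=grab('side');g=grab('top')
save(f,'s48.png',(200,180,260,240),10)
save(g,'t48.png',(240,200,285,250),11)
E
```

```text
t: 45.23
position: [0.4634, -0.0098, 0.2277]
tool_rot: [0.705, -0.703, -0.065, 0.061]
force: [0.5, 0.1, 0.4]
grip_width: 0.002
t: 46.07
position: [0.3608, 0.2918, 0.2835]
tool_rot: [0.705, -0.704, -0.063, 0.064]
force: [-0.1, -0.4, 0.7]
grip_width: 0.001
[-1.66294976  0.06726212  0.97059357  1.93204363 -0.06218405  1.1718878
 -0.489662  ]
```

View pics/s48.png

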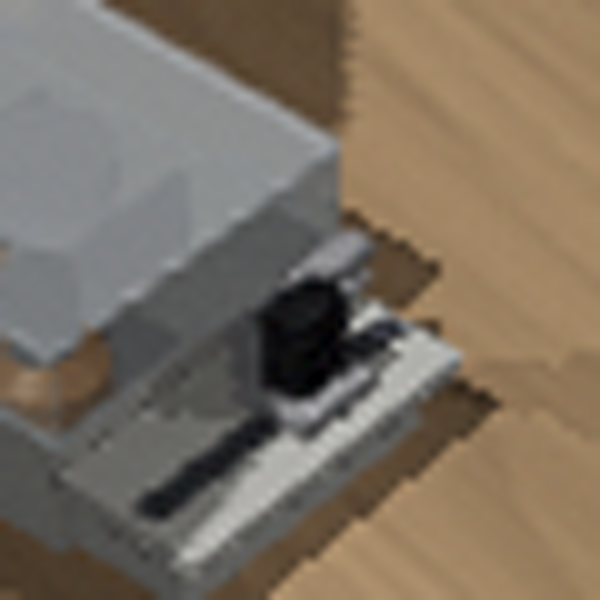

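View pics/t48.png

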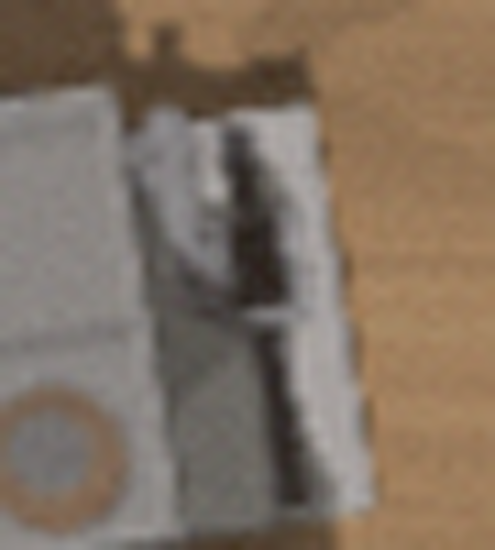

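```bash
python3 - <<'E'
from h import *
g=grab('top');f=grab('side')
Rm=np.array([[np.cos(YAW),np.sin(YAW)],[-np.sin(YAW),np.cos(YAW)]])
o=lambda F,u,v,z:(Rm@(onz(F,u,v,z)[:2]-C0)*1e3).round(1)
print('vertex init',o(f,222.9,225.4,.044),'now',o(f,230.5,219.5,.044))
print('armend init top',o(g,185+555/8,200+142/8,.05),'now',o(g,240+165/11,200+108/11,.05))
print('armend side now',o(f,200+370/10,180+240/10,.055))
for n,F in(('s',f),('t',g)):
    hsv=F['color'].max(2); m=(hsv<28).astype(np.uint8)
    n_,l,st,c=cv2.connectedComponentsWithStats(m)
    for i in range(1,n_):
        u,v=c[i]
        if st[i][4]>10 and (205<u<270) and 195<v<245: print(n,c[i],st[i],o(F,u,v,.06))
E
python3 - <<'E'
import cv2,numpy as np
for p,b in(('pics/side0.png',(205,195,250,245)),('pics/top0.png',(245,195,285,250))):
    im=cv2.imread(''+p); m=(im.max(2)<28).astype(np.uint8)
    n,l,st,c=cv2.connectedComponentsWithStats(m)
    for i in range(1,n):
        if st[i][4]>10 and b[0]<c[i][0]<b[2] and b[1]<c[i][1]<b[3]: print(p,c[i],st[i])
E
```

```text
vertex init [ -27.5 -138.2] now [   7.2 -138. ]
armend init top [  36.5 -105.7] now [  62.1 -111.7]
armend side now [  65.3 -113.3]
s [229.96103896 213.23376623] [226 208   9  12  77] [  14.5 -129.3]
pics/side0.png [222.7972973  218.95945946] [219 214   9  11  74]
```

```bash
python3 -m handwheel '[[[1.9,-2.9,-0.5,0,0,0,0],[1.9,-2.9,-0.5,0,0,0,0],[1.9,-2.9,-0.5,0,0,0,0],[1.9,-2.9,-0.5,0,0,0,0],[1.9,-2.9,-0.5,0,0,0,0],[1.9,-2.9,-0.5,0,0,0,0],[1.9,-2.9,-0.5,0,0,0,0],[1.9,-2.9,-0.5,0,0,0,0],[1.9,-2.9,-0.5,0,0,0,0],[1.9,-2.9,-0.5,0,0,0,0]]]' 20
python3 -m handwheel '[[[0,0,-2,0,0,0,0],[0,0,-2,0,0,0,0],[0,0,-2,0,0,0,0],[0,0,-2,0,0,0,0],[0,0,0,0,0,0,0]]]' 20
python3 - <<'E'
from h import *
s,M=tool(); print(s['qpos'],M[:,1],np.arctan2(M[1,0],M[0,0]))
Rm=np.array([[np.cos(YAW),np.sin(YAW)],[-np.sin(YAW),np.cos(YAW)]]);print(Rm@(s['position'][:2]-C0))
E
```

```text
t: 47.1
position: [0.5521, -0.0022, 0.2336]
tool_rot: [0.705, -0.704, -0.063, 0.063]
force: [0.9, 1.0, 1.0]
grip_width: -0.001
t: 47.52
position: [0.5499, -0.0005, 0.1512]
tool_rot: [-0.704, 0.704, 0.061, -0.064]
force: [-0.5, -0.5, -0.4]
grip_width: -0.001
[-0.77236295  0.51608382  0.9389986   1.88338163 -0.49256466  0.99783742
  0.56103866] [-3.66087607e-03 -5.68122541e-04 -9.99993138e-01] 0.17743632349181193
[ 0.05639016 -0.13856231]
```

```bash
python3 -m handwheel '[[[0.2,0.2,-2,0,0,0,0],[0,0,-2,0,0,0,0],[0,0,-2,0,0,0,0],[0,0,-1.5,0,0,0,0],[0,0,0,0,0,0,0]]]' 20
python3 - <<'E'
from h import *
s,M=tool()
Rm=np.array([[np.cos(YAW),np.sin(YAW)],[-np.sin(YAW),np.cos(YAW)]]);print(Rm@(s['position'][:2]-C0))
f=grab('side');save(f,'s49.png',(190,140,280,240),6)
E
```

```text
t: 47.93
position: [0.5529, 0.0021, 0.0778]
tool_rot: [-0.704, 0.704, 0.062, -0.064]
force: [-0.8, -0.8, 0.4]
grip_width: 0.003
[ 0.05976557 -0.13653559]
```

View pics/s49.png

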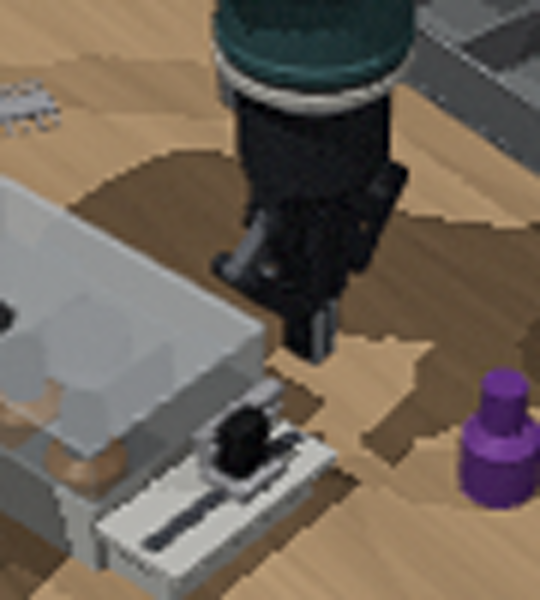

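```bash
python3 -m handwheel '[[[0,0,-1.2,0,0,0,0],[0,0,-1,0,0,0,0],[0,0,0,0,0,0,0]]]' 20
python3 -m handwheel '[[[-0.7,-0.12,0,0,0,0,0],[-0.7,-0.12,0,0,0,0,0],[-0.5,-0.08,0,0,0,0,0],[0,0,0,0,0,0,0]]]' 20
python3 -m handwheel '[[[-0.4,-0.07,0,0,0,0,0],[0,0,0,0,0,0,0]]]' 20
python3 - <<'E'
from h import *
s,M=tool()
Rm=np.array([[np.cos(YAW),np.sin(YAW)],[-np.sin(YAW),np.cos(YAW)]]);print(Rm@(s['position'][:2]-C0))
f=grab('side');save(f,'s50.png',(190,140,280,240),6)
E
```

```text
t: 48.23
position: [0.5534, 0.0028, 0.0558]
tool_rot: [0.704, -0.704, -0.063, 0.064]
force: [-0.1, 0.2, -0.7]
grip_width: -0.0
t: 48.57
position: [0.5338, -0.0008, 0.0571]
tool_rot: [0.704, -0.704, -0.063, 0.063]
force: [-0.0, 0.2, -0.4]
grip_width: -0.002
t: 48.73
position: [0.5304, -0.0013, 0.057]
tool_rot: [0.704, -0.704, -0.063, 0.063]
force: [0.1, 0.2, 0.5]
grip_width: -0.002
[ 0.03709237 -0.13613   ]
```

View pics/s50.png

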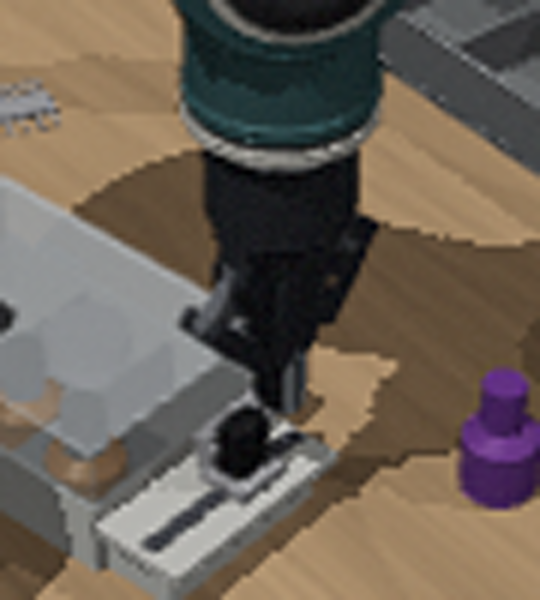

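```bash
for i in 1; do :; done; python3 -m handwheel '[[[-0.2,-0.03,0,0,0,0,0],[0,0,0,0,0,0,0]]]' 20
python3 -m handwheel '[[[-0.2,-0.03,0,0,0,0,0],[0,0,0,0,0,0,0]]]' 20
python3 -m handwheel '[[[-0.2,-0.03,0,0,0,0,0],[0,0,0,0,0,0,0]]]' 20
```

```text
t: 48.95
position: [0.5287, -0.0016, 0.0568]
tool_rot: [-0.704, 0.704, 0.063, -0.063]
force: [0.6, -0.8, 0.4]
grip_width: 0.0
t: 49.12
position: [0.5267, -0.002, 0.0567]
tool_rot: [-0.704, 0.704, 0.063, -0.063]
force: [-0.6, 0.0, 0.5]
grip_width: -0.001
t: 49.28
position: [0.5248, -0.0022, 0.0568]
tool_rot: [-0.704, 0.704, 0.063, -0.063]
force: [-0.5, 0.1, -0.8]
grip_width: 0.001
```

```bash
python3 -m handwheel '[[[-0.2,-0.03,0,0,0,0,0],[0,0,0,0,0,0,0]]]' 20
python3 -m handwheel '[[[-0.2,-0.03,0,0,0,0,0],[0,0,0,0,0,0,0]]]' 20
python3 -m handwheel '[[[-0.2,-0.03,0,0,0,0,0],[0,0,0,0,0,0,0]]]' 20
python3 - <<'E'
from h import *
s,M=tool()
Rm=np.array([[np.cos(YAW),np.sin(YAW)],[-np.sin(YAW),np.cos(YAW)]]);print(Rm@(s['position'][:2]-C0))
f=grab('side');save(f,'s51.png',(200,170,260,240),10)
E
```

```text
t: 49.45
position: [0.5227, -0.0026, 0.0568]
tool_rot: [-0.704, 0.704, 0.063, -0.063]
force: [1.6, -0.1, 0.5]
grip_width: 0.0
t: 49.62
position: [0.5207, -0.0028, 0.0568]
tool_rot: [-0.704, 0.704, 0.063, -0.063]
force: [0.5, 0.1, 0.2]
grip_width: 0.001
t: 49.78
position: [0.5186, -0.0032, 0.0568]
tool_rot: [-0.704, 0.704, 0.063, -0.063]
force: [0.7, -0.5, 0.5]
grip_width: 0.001
[ 0.02513896 -0.13597616]
```

View pics/s51.png

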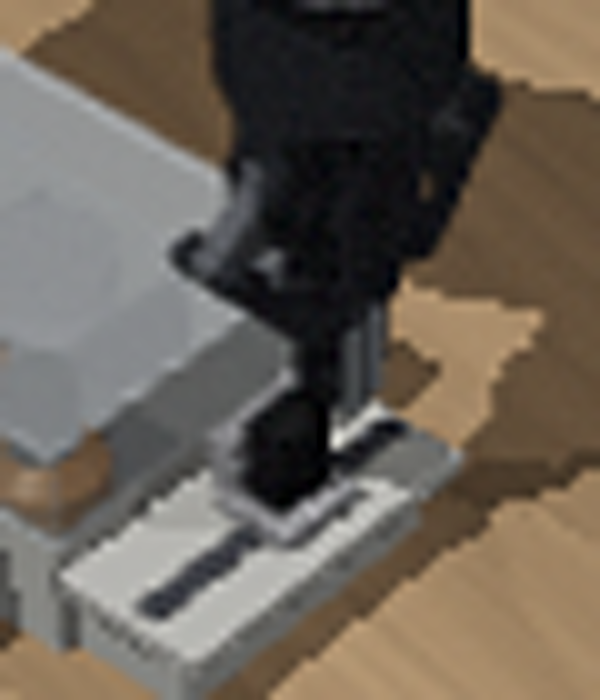

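```bash
python3 -m handwheel '[[[-0.7,-0.12,0,0,0,0,0],[-0.7,-0.12,0,0,0,0,0],[-0.7,-0.12,0,0,0,0,0],[-0.7,-0.12,0,0,0,0,0],[0,0,0,0,0,0,0]]]' 20
python3 -m handwheel '[[[-0.2,-0.03,0,0,0,0,0],[0,0,0,0,0,0,0]]]' 20
python3 -m handwheel '[[[-0.2,-0.03,0,0,0,0,0],[0,0,0,0,0,0,0]]]' 20
python3 - <<'E'
from h import *
s,M=tool()
Rm=np.array([[np.cos(YAW),np.sin(YAW)],[-np.sin(YAW),np.cos(YAW)]]);print(Rm@(s['position'][:2]-C0))
E
```

```text
t: 50.25
position: [0.4892, -0.0081, 0.0567]
tool_rot: [0.704, -0.704, -0.063, 0.063]
force: [0.3, -0.4, -0.1]
grip_width: 0.001
t: 50.42
position: [0.4887, -0.0081, 0.0568]
tool_rot: [0.704, -0.704, -0.063, 0.063]
force: [-0.3, 0.8, -0.4]
grip_width: 0.002
t: 50.58
position: [0.4868, -0.0085, 0.0568]
tool_rot: [-0.704, 0.704, 0.063, -0.063]
force: [0.9, 0.1, -0.1]
grip_width: 0.001
[-0.00707771 -0.13588588]
```

```bash
python3 -m handwheel '[[[-0.2,-0.03,0,0,0,0,0],[0,0,0,0,0,0,0]]]' 20
python3 -m handwheel '[[[-0.2,-0.03,0,0,0,0,0],[0,0,0,0,0,0,0]]]' 20
python3 -m handwheel '[[[-0.2,-0.03,0,0,0,0,0],[0,0,0,0,0,0,0]]]' 20
python3 -m handwheel '[[[-0.2,-0.03,0,0,0,0,0],[0,0,0,0,0,0,0]]]' 20
```

```text
t: 50.75
position: [0.4847, -0.0088, 0.0567]
tool_rot: [-0.704, 0.704, 0.063, -0.063]
force: [1.1, 0.8, -1.2]
grip_width: -0.004
t: 50.92
position: [0.4826, -0.0092, 0.0567]
tool_rot: [-0.704, 0.704, 0.063, -0.063]
force: [1.0, 0.7, 0.4]
grip_width: -0.002
t: 51.08
position: [0.4813, -0.0094, 0.0569]
tool_rot: [-0.704, 0.704, 0.064, -0.063]
force: [5.4, 1.1, -2.6]
grip_width: -0.002
t: 51.25
position: [0.4807, -0.0095, 0.0572]
tool_rot: [-0.704, 0.705, 0.065, -0.062]
force: [12.5, 2.0, -8.6]
grip_width: -0.002
```

```bash
python3 -m handwheel '[[[1,0.17,0,0,0,0,0],[0.5,0.08,1,0,0,0,0],[0,0,2,0,0,0,0],[0,0,3,0,0,0,0],[0,0,3,0,0,0,0],[0,0,1,0,0,0,0],[-2,-0.33,0,0,0,0,0],[-2.5,-0.4,0,0,0,0,0],[-1.7,-0.3,0,0,0,0,0],[0,0,0,0,0,0,0]]]' 20
python3 - <<'E'
from h import *
s,M=tool()
Rm=np.array([[np.cos(YAW),np.sin(YAW)],[-np.sin(YAW),np.cos(YAW)]]);print(Rm@(s['position'][:2]-C0),s['qpos'])
f=grab('side');save(f,'s52.png',(190,160,270,240),8)
for z in [.06]:
    m=(f['color'].max(2)<28).astype(np.uint8); n,l,st,c=cv2.connectedComponentsWithStats(m)
    for i in range(1,n):
        if st[i][4]>10 and 205<c[i][0]<260 and 205<c[i][1]<240: print(c[i],st[i],Rm@(onz(f,*c[i],z)[:2]-C0))
E
```

```text
t: 52.08
position: [0.4289, -0.018, 0.1566]
tool_rot: [0.705, -0.704, -0.062, 0.064]
force: [0.3, 0.5, -0.1]
grip_width: -0.0
[-0.06574879 -0.13556844] [-1.00617084  0.26282302  1.11662829  2.15826425 -0.30683805  0.89191424
  0.47132273]
[220.11764706 221.14705882] [216 215   9  12  68] [-0.03136126 -0.13070941]
```

View pics/s52.png

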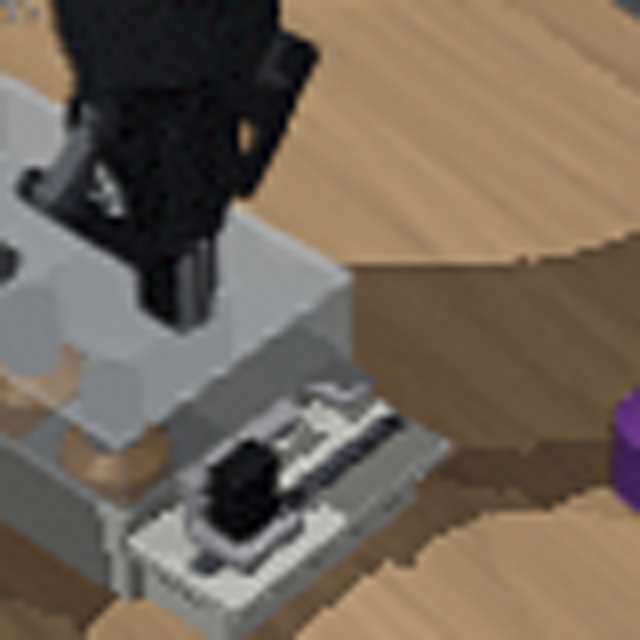

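```bash
python3 -m handwheel '[[[0.2,0.2,-2,0,0,0,0],[0,0,-2,0,0,0,0],[0,0,-2,0,0,0,0],[0,0,-2,0,0,0,0],[0,0,-1.5,0,0,0,0],[0,0,-0.7,0,0,0,0],[0,0,0,0,0,0,0]]]' 20
python3 - <<'E'
from h import *
s,M=tool()
Rm=np.array([[np.cos(YAW),np.sin(YAW)],[-np.sin(YAW),np.cos(YAW)]]);print(Rm@(s['position'][:2]-C0),M[:,1])
f=grab('side');save(f,'s53.png',(190,160,270,240),8)
E
```

```text
t: 52.72
position: [0.4338, -0.0158, 0.0538]
tool_rot: [-0.704, 0.705, 0.062, -0.064]
force: [-0.2, -0.2, 0.5]
grip_width: -0.0
[-0.06062663 -0.13425971] [-2.03399969e-03 -9.97706634e-04 -9.99997434e-01]
```

View pics/s53.png

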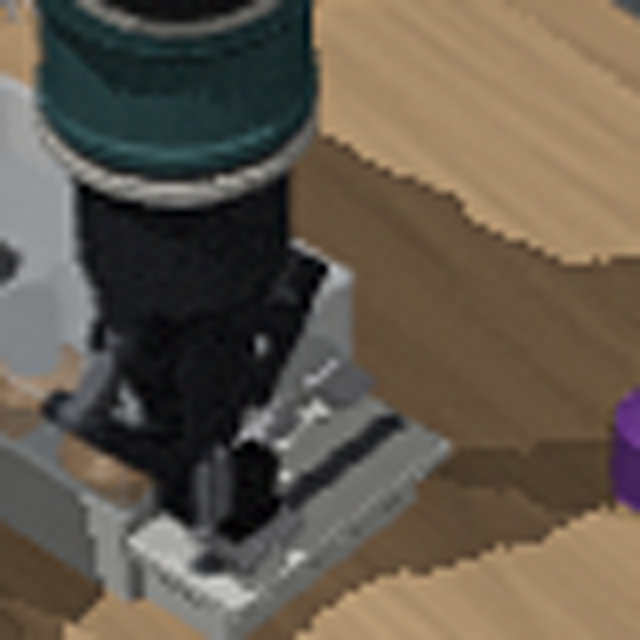

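```bash
python3 -m handwheel '[[[0.7,0.12,0,0,0,0,0],[0.7,0.12,0,0,0,0,0],[0.7,0.12,0,0,0,0,0],[0.7,0.12,0,0,0,0,0],[0.7,0.12,0,0,0,0,0],[0.7,0.12,0,0,0,0,0],[0.6,0.1,0,0,0,0,0],[0.4,0.07,0,0,0,0,0],[0,0,0,0,0,0,0]]]' 20
python3 -m handwheel '[[[0.3,0.05,0,0,0,0,0],[0,0,0,0,0,0,0]]]' 20
python3 -m handwheel '[[[0.3,0.05,0,0,0,0,0],[0,0,0,0,0,0,0]]]' 20
```

```text
t: 53.52
position: [0.4868, -0.0065, 0.0548]
tool_rot: [-0.704, 0.704, 0.064, -0.063]
force: [-0.2, -0.2, 0.4]
grip_width: 0.0
t: 53.68
position: [0.489, -0.0062, 0.0547]
tool_rot: [-0.704, 0.704, 0.063, -0.063]
force: [-0.8, -0.7, -0.2]
grip_width: -0.005
t: 53.85
position: [0.4896, -0.006, 0.0543]
tool_rot: [0.705, -0.704, -0.061, 0.065]
force: [-14.7, -1.3, 10.8]
grip_width: 0.005
```

Against the hard stop again. A little more, then back off and clear the scene.

```bash
python3 -m handwheel '[[[0.2,0.03,0,0,0,0,0],[0,0,0,0,0,0,0],[0,0,0,0,0,0,0]]]' 20
python3 -m handwheel '[[[-1,-0.17,0,0,0,0,0],[-1,-0.17,0,0,0,0,0],[-1,-0.17,0,0,0,0,0],[0,0,2,0,0,0,0],[0,0,3,0,0,0,0],[0,0,3,0,0,0,0],[0,0,3,0,0,0,0],[0,0,3,0,0,0,0],[0,0,3,0,0,0,0],[0,0,0,0,0,0,0]]]' 20
python3 -m handwheel '[[[-1,3,1,0,0,0,0],[-1,3,1,0,0,0,0],[-1,3,1,0,0,0,0],[-1,3,1,0,0,0,0],[-1,3,1,0,0,0,0],[-1,3,1,0,0,0,0],[-1,3,0,0,0,0,0],[-1,3,0,0,0,0,0],[-1,3,0,0,0,0,0],[-1,3,0,0,0,0,0]]]' 20
python3 - <<'E'
from h import *
print(bot.state()['qpos'])
f=grab('side');g=grab('top')
save(f,'s54.png',(140,130,340,280),4)
save(g,'t54.png',(180,120,360,270),4)
Rm=np.array([[np.cos(YAW),np.sin(YAW)],[-np.sin(YAW),np.cos(YAW)]])
m=(f['color'].max(2)<28).astype(np.uint8); n,l,st,c=cv2.connectedComponentsWithStats(m)
for i in range(1,n):
    if st[i][4]>10 and 205<c[i][0]<260 and 205<c[i][1]<240: print(c[i],st[i],Rm@(onz(f,*c[i],.06)[:2]-C0))
E
```

```text
t: 54.1
position: [0.4901, -0.006, 0.0541]
tool_rot: [0.705, -0.704, -0.06, 0.065]
force: [-27.0, -4.2, 19.9]
grip_width: -0.0
t: 54.93
position: [0.4655, -0.0107, 0.2288]
tool_rot: [0.705, -0.703, -0.065, 0.061]
force: [0.6, 0.9, 0.2]
grip_width: -0.002
t: 55.77
position: [0.3629, 0.2906, 0.2845]
tool_rot: [0.705, -0.704, -0.063, 0.064]
force: [0.3, -0.0, -0.2]
grip_width: -0.0
[-1.63037383  0.06689423  0.94122783  1.92826658 -0.06038634  1.17411935
 -0.48724927]
[229.90789474 213.39473684] [226 208   9  12  76] [ 0.01388373 -0.12965434]
```

View pics/s54.png

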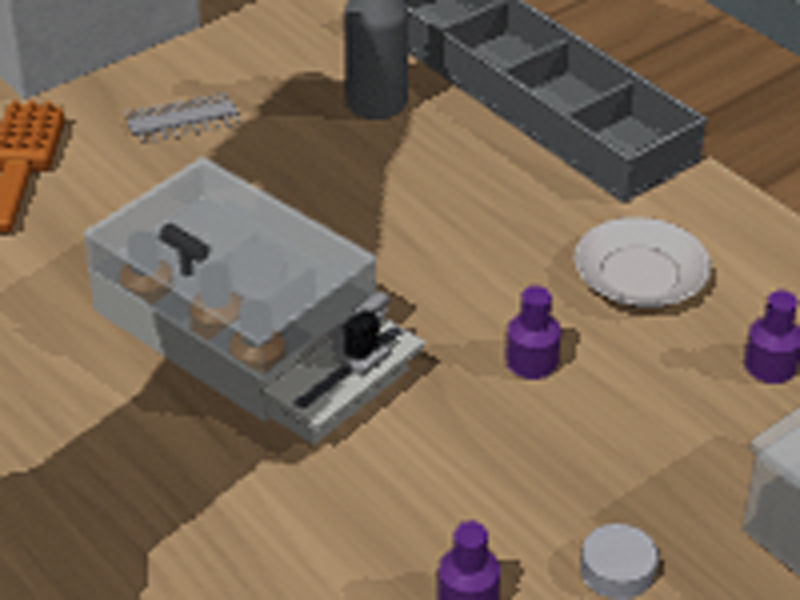

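View pics/t54.png

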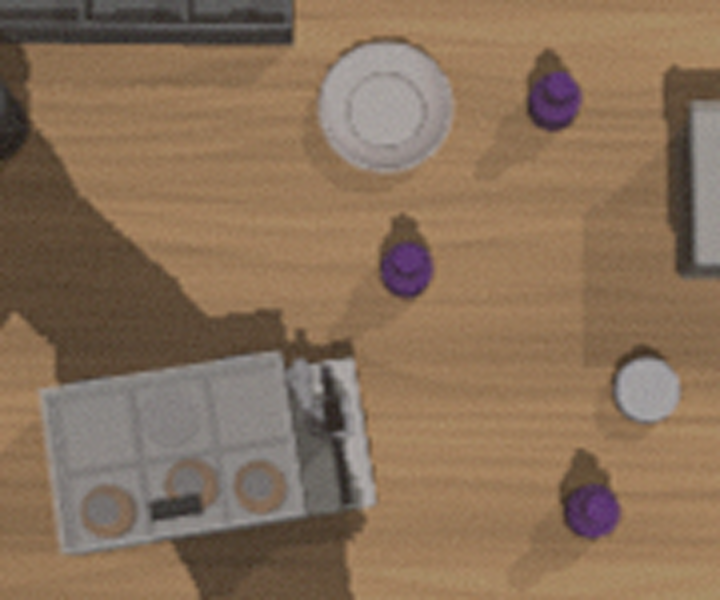

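```bash
python3 -c "
from station import bot
print(bot.sign_off(), bot.state()['t'])"
```

```text
the job is handed in; nothing more can be done
the job is handed in; nothing more can be done
```

I lifted the flap onto its stop and stood the three amber bottles in the free front cells 2, 1 and 0. I then shut the flap, slid the latch home and handed the job in at about 56 s, with the arm clear of everything. `sign_off` returns no verdict, so success is judged from my own pictures.

**Last checks that passed:**
- **Bottles:** all three look upright in cells of their own. Before the flap was shut, side-view estimates put the cell 2 and cell 1 bottles within about 1 mm and 7 mm of their cell centres. The cell 0 estimate (3 mm) came from a mask that ran into the background, so that bottle rests on the view from above.
- **Flap:** its outline matched the first picture, so I take it as fully shut.
- **Latch:** its grip measured 45 mm from its zero stop, the full travel.
- **Everything else:** the tin is still in cell 4. The purple bottles, saucer, balm and comb, and what could be seen of the brush and clear box, showed no visible movement in the pictures.

**Checks that disagreed:**
- **Fingertip height:** the fingertips looked about 20 mm higher in the pictures than the reported tool pose implied, so I set grasp heights by picture.
- **Latch travel:** the first push seemed to move the latch only about 34 mm, with up to 75 N at the stop. To check, I pulled it back to its zero stop and pushed it home again, with 27 N at the end. It had started about 1 cm along its travel.
- **Contact estimate:** estimating from finger contacts instead of pictures gave only 42 to 44 mm of travel, still above the required 41 mm.

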